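# Put the crystal mounts away in the dry box and close its vent

## Task

Put every brass crystal mount that stands on the bench into the drawer of the aluminium dry box, push the drawer fully home, and then turn the vent collar on top of the box to its locked mark. The drawer may or may not be held by the round catch knob on top: you only find out by pulling, and a quarter turn of that knob lets it go. Leave the pot of screws and the chip box where they are.

Things in the scene. Friction and masses are not known exactly. Their poses are not given: they have to be found in the camera images.
- dry_box: Fixed aluminium dry box, 136 (x) x 100 (y) x 52 mm high; origin on the bench under the middle of the closed drawer. Its x axis points from the drawer's front panel (x = -71 mm) to the back (+75 mm). On its flat top (z = 52 mm), on the centre line, stand the vent collar (x = -24 mm, nearer the front) and the smaller catch knob (x = +42 mm, at the back).
- drawer (a joint): How far the drawer is pulled out, m: 0 fully home, 0.116 fully out, along the box's own -x. It slides with about 2 N and stays where it is left. While the catch holds, it gives only 7 mm or less.
- pull_fin (a point): The drawer's pull: upright black fin on the middle of the front panel, 12 mm thick (box's y) and 30 mm long (x), 18 to 70 mm above the bench. The point is at its middle, 58 mm above the bench, 16 mm before the panel (which is 46 mm high); moves with the drawer. Pinch it across its thickness from above.
- tray (a point): Middle of the drawer's inner floor, 9 mm above the bench; axes as the box's; moves with the drawer. The flat inside is 106 mm along x, 78 mm along y; walls reach 23 mm above the bench, the front panel, 9 mm before the front wall, 46 mm. Fully out, it ends 2 mm clear of the box. Four mounts fit in a row along x (at -39, -13, +13, +38 mm). Closed, things up to 36 mm above the bench pass under the top.
- catch_knob (a point): Centre of the catch knob: round, black, knurled, 26 mm diameter, 52 to 76 mm above the bench, upright axis, no marks or stops. It turns a hidden cam: if the drawer is held, 1.4 to 1.57 rad either way frees it; as much again holds it (in or out). Pulling a held drawer with 5 to 12 N first sets the cam squarely. Turns with 0.05 N m, stays where left. The point does not turn.
- vent_collar (a joint): Turn of the vent collar, rad, growing counter-clockwise seen from above. Starts at 0 to 0.3 (black pointer line on the collar near the two dots on the box); at 1.40 the pointer line meets the single long black bar on the box, the locked mark. It can be turned past it (stop at 1.8); friction 0.08 N m, stays where it is left.
- collar (a point): Centre of the vent collar's grip: round bare-steel knurled collar, 44 mm diameter, 22 mm high (52 to 74 mm above the bench), vertical axis; point 63 mm above the bench. Does not turn with the collar.
- crystal_1_c (a point): Centre (12 mm up) of a brass crystal mount, a round puck 22 mm in diameter and 24 mm high with a small clear crystal in its top, about 50 g. Three or all four of the mounts are present. This one starts on the thin cutting mat (2 mm).
- crystal_2_c (a point): Centre of the second brass crystal mount, same shape; starts on the cutting mat.
- crystal_3_c (a point): Centre of the third brass crystal mount, same shape; starts on the bench.
- crystal_4_c (a point): Centre of the fourth brass crystal mount, same shape; starts on the bench.
- screw_pot: Round aluminium pot of screws, 47 mm diameter, 21 mm high, origin under its middle; to be left alone.
- gel_box_b: Flat chip box, 57 x 52 x 12 mm, origin under its middle; to be left alone. Behind it the thin, fixed yellow fibre crosses the bench, through about (x, y) = (0.53, 0), (0.50, 0.08), (0.493, 0.12), (0.53, 0.165), (0.57, 0.193), up to 30 mm high; from there it rises to 105 mm at (0.59, 0.26).

How it is judged:
By the outcome, as a careful person would: the job done as asked, in the order asked, and still so for the second after the job is handed in, with the robot touching nothing.
Of crystal_1, crystal_2, crystal_3, crystal_4 only 3 to 4 are there at a start; the rules pass over those that are not, and their reading is None.
At some moment in a run one of crystal_1, crystal_2, crystal_3, crystal_4 may be knocked a few centimetres aside while the robot is not near it.
Once in a run the grip may slacken for a moment while it holds something.
It also fails if it takes over 210 s, if anything falls off the work surface, if the arm or the gripper's body presses on something with over 40 N, if the wrist force passes 120 N, or if a joint passes its speed limit or range.

## Robot

A 6-joint arm with a two-finger parallel gripper is mounted at the origin on a cart in front of the work surface, level with it; the furniture and walls round the work are solid. World frame = base frame: x ahead of the robot, y to its left, z up, the work surface at z = 0. Lengths are in m, angles in degrees, forces in N, time in s.
With the tool pointing down it reaches from about 0.375 to 0.9 m from the base axis. Payload 3.1 kg.
Tool frame: the origin (TCP) lies midway between the tips of the shut fingers; the grasp point (between the pads) lies 19 mm behind it; z points along the fingers, y is the direction in which the jaws open and shut (so a half turn about z gives the same grasp; the last joint's range is limited). The gripper opens to 87 mm and grips with 3 to 60 N. Pads are 19 mm wide; open, the fingers measure 117 mm over their backs; the gripper's body (75 mm by 190 mm) begins 51 mm behind the grasp point.
Start: joints at [54.46, 30.224, 82.088, -0, 67.689, -10.227], TCP at [0.267, 0.565, 0.223] pointing down, gripper open.
Joint ranges: [-176.69, 176.69], [-43.24, 126.21], [12.49, 139.97], [-82, 262], [0, 151.66], [-163.58, 163.58]. Speed limits (degrees/s): [159.86, 159.86, 180, 180, 180, 180].

## Interface

Orientations are given as a 3x3 rotation matrix whose columns are the frame's x, y, z axes.
In Python, from rig import bot, capture, get_calibration gives the robot as it stands.
- The arm moves only by the tool play_rows, never from a script. Its arguments are lists of equal length, an entry for each row: "fingers": the closure in counts, from 0 (fully open) to 255 (shut); "linear": the shift along the tool's x, y, z in mm, a list of three; "rot": the turn, a rotation vector about the tool's x, y, z in degrees, a list of three. A call has 1 to 20 rows; each row is the pose to reach, as a shift and turn from the pose commanded when the call began, along the tool's axes at that moment; what a row does not reach only later rows make up. A row lasts 1/10 s, in which the tool goes at most 50 mm and 8.59 degrees, less where a joint would pass 70% of its speed; a pose out of reach is approached as far as the arm can. A call with a gripper value outside its range is refused whole. The fingers move at their own pace and stop on an object; the grip force is fixed at half the most. Time passes only in rows, so rows that repeat a pose let the fingers close. It gives the time, the measured TCP pose, the force and the opening at its end, in the units of the state.
- bot.read_state(): the state, without advancing time (a new reading comes with each control period).
- capture(name): name is "side" or "top"; returns the picture (400x640x3 uint8, red, green, blue); there is no depth.
- get_calibration(name): a dict with "vfov" (degrees; the focal length in pixels is half the picture's height over the tangent of half this angle, whatever the lens; pixels are square), "cx", "cy" (the principal point, pixels), "dist" ([k1, k2, p1, p2, k3] as OpenCV has them; the pictures are not rectified), "camera_from_world" (4x4, takes a point from world to camera coordinates). Camera axes: x right, y down, z forward; pixel columns grow to the right and rows downward; lengths in m; the calibration is good to about 2 mm. A picture is of the moment at which its call begins. get_calibration takes no time and is no camera call.
- bot.hand_in(): hands the job in, once; it reports no verdict.
The state is a dict: "time_s": time; "joint_positions": joint angles; "qvel": joint speeds; "tau": joint torques, N m; "position": TCP position; "tcp_rot": TCP orientation; "force": force on the tool from outside, world axes, zero at the start; "moment": the same for the moment, N m; "opening": opening from 0.0 (shut) to 1.0 (fully open).
Only numpy, scipy, OpenCV 4.12 (cv2) and the standard library are available. Lean on these libraries where they do the work, as an engineer would, in place of code of your own. Each camera call takes 0.05 s, during which the arm holds its last target.

## Working session

There is one attempt and no reset: what is moved stays moved. The work goes in short steps, Python scripts to look and compute and a tool call to move; the robot and the scene stay as the last step left them, time stands still between calls to the robot, and variables do not carry over. Pictures are saved under pics/ and viewed, and the job is handed in when it is done.

Besides the shell and the picture viewer there is one more tool, called after "Request:" in YAML: its name, and indented under it one key for each argument. play_rows: Moves the arm, as the interface text tells. Its arguments: {"type":"object","properties":{"fingers":{"type":"array"},"linear":{"type":"array"},"rot":{"type":"array"}},"required":["fingers","linear","rot"]}

```bash
ls; mkdir -p pics; cat > h.py <<'E'
import numpy as np, cv2
from rig import bot, capture, get_calibration
def shot(n,fn):
    im=capture(n); cv2.imwrite('pics/'+fn+'.png',cv2.cvtColor(im,cv2.COLOR_RGB2BGR)); return im
def cal(n):
    c=get_calibration(n); f=200/np.tan(np.radians(c['vfov'])/2)
    return np.array([[f,0,c['cx']],[0,f,c['cy']],[0,0,1.]]),np.array(c['dist'],float),np.array(c['camera_from_world'],float)
def ray(n,uv):
    K,d,T=cal(n); p=cv2.undistortPointsIter(np.array([[uv]],float),K,d,None,None,(3,50,1e-9))[0,0]
    R=T[:3,:3]; return -R.T@T[:3,3], R.T@np.array([p[0],p[1],1])
def onz(n,uv,z):
    o,v=ray(n,uv); return o+v*(z-o[2])/v[2]
def proj(n,P):
    K,d,T=cal(n); return cv2.projectPoints(np.atleast_2d(np.array(P,float)),cv2.Rodrigues(T[:3,:3])[0],T[:3,3],K,d)[0][:,0]
E
python3 - <<'E'
from h import *
np.set_printoptions(precision=4,suppress=True)
for n in('side','top'):
    shot(n,n+'0'); K,d,T=cal(n); print(n,K[0,0],d,ray(n,(320,200)),proj(n,[[.4,0,0],[.6,0,0],[.6,.2,0],[.6,-.2,0]]))
s=bot.read_state(); print(s)
E
```

```text
pics
side 520.1719277265579 [-0.0161  0.      0.      0.      0.    ] (array([ 0.0796, -0.5915,  0.6415]), array([ 0.4943,  0.712 , -0.4987])) [[276.1551 328.0773]
 [366.1925 286.6769]
 [308.7777 238.1241]
 [442.4793 351.1433]]
top 377.17734684647155 [-0.0084  0.      0.      0.      0.    ] (array([0.4978, 0.1913, 0.9226]), array([ 0.0915,  0.0104, -0.9959])) [[401.9345 277.6844]
 [401.9374 194.7961]
 [320.525  192.9745]
 [483.5625 196.6226]]
{'time_s': 0.1, 'joint_positions': array([ 54.46  ,  30.2731,  82.149 ,  -0.0012,  67.6871, -10.2257]), 'qvel': array([-0.0445, -0.1657, -0.2337,  0.0945,  0.0809,  0.0289]), 'tau': array([  0.0002, -44.0984, -17.7152,   0.0635,   0.0534,  -0.    ]), 'position': array([0.2668, 0.5645, 0.2217]), 'tcp_rot': array([[-0.904 ,  0.4276, -0.0011],
       [ 0.4276,  0.904 , -0.0016],
       [ 0.0003, -0.0019, -1.    ]]), 'force': array([-0.1389,  0.1806,  0.4281]), 'moment': array([-0.0227,  0.0462,  0.0574]), 'opening': 1.0002030735444256}
```

View pics/top0.png

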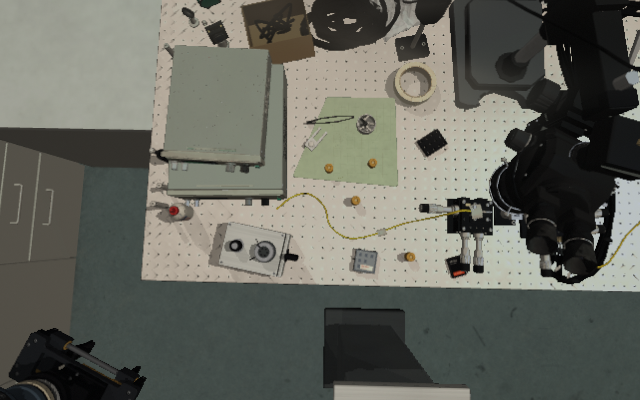

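View pics/side0.png

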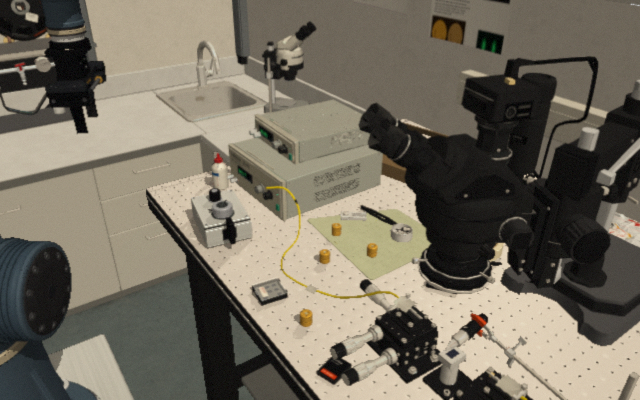

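Top view: four mounts at about (329,168), (372,163), (355,200) and (409,257). The box is at (252,247) with its pull fin at (291,257). Next I'll measure them and zoom in on the box.

```bash
cat >> h.py <<'E'
def blobs(n,im,amin=15):
    hsv=cv2.cvtColor(im,cv2.COLOR_RGB2HSV)
    m=cv2.inRange(hsv,(10,120,70),(24,255,255))
    k,l,st,c=cv2.connectedComponentsWithStats(m)
    return [(c[i],st[i]) for i in range(1,k) if st[i][4]>=amin]
E
python3 - <<'E'
from h import *
np.set_printoptions(precision=4,suppress=True)
im=cv2.cvtColor(cv2.imread('pics/top0.png'),cv2.COLOR_BGR2RGB)
for c,s in blobs('top',im): print('top',c,s,onz('top',c,.016))
im2=cv2.cvtColor(cv2.imread('pics/side0.png'),cv2.COLOR_BGR2RGB)
for c,s in blobs('side',im2): print('side',c,s,onz('side',c,.012))
cr=im[210:285,195:310]; cv2.imwrite('pics/boxz.png',cv2.resize(cr,None,fx=6.5,fy=6.5,interpolation=cv2.INTER_CUBIC)[:,:,::-1])
cr=im2[165:255,180:260]; cv2.imwrite('pics/boxs.png',cv2.resize(cr,None,fx=6.5,fy=6.5,interpolation=cv2.INTER_CUBIC)[:,:,::-1])
E
```

```text
top [372.283  162.3208] [368 159   9   8  53] [0.6762 0.0755 0.016 ]
top [328.6034 167.931 ] [325 164   8   9  58] [0.66   0.1816 0.016 ]
top [355.2545 200.0727] [351 196   9   9  55] [0.5829 0.1157 0.016 ]
top [451.6667 212.6111] [447 211  11   4  18] [ 0.5579 -0.1159  0.016 ]
top [410.     256.4035] [406 253   9   8  57] [ 0.4517 -0.0158  0.016 ]
top [ 66.0625 345.0625] [ 64 341   7   9  16] [0.2268 0.787  0.016 ]
side [439.0611  30.0393] [432  20  15  20 229] [2.3577 1.5219 0.012 ]
side [454.9032  33.5115] [448  24  14  20 217] [2.367 1.411 0.012]
side [98.871  78.4516] [95 76  8  7 31] [0.5181 1.6262 0.012 ]
side [510.2667  82.    ] [505  79  10   6  30] [1.8861 0.6676 0.012 ]
side [392.4586 168.6479] [382 155  24  26 338] [0.9639 0.3385 0.012 ]
side [299.2059 223.1176] [298 214   3  20  34] [0.6055 0.2474 0.012 ]
side [336.0177 229.0265] [332 223  10  13 113] [0.6601 0.1815 0.012 ]
side [291.1034 245.2414] [284 238  14  16  29] [0.5446 0.1837 0.012 ]
side [371.7368 249.797 ] [367 243  11  15 133] [0.6753 0.0759 0.012 ]
side [324.4242 256.1288] [320 249  10  15 132] [0.5807 0.1127 0.012 ]
side [282.8    265.8571] [280 254   9  23  35] [0.4932 0.1321 0.012 ]
side [297.5    281.7333] [289 277  18  10  30] [0.4908 0.0737 0.012 ]
side [357.64   294.2971] [316 290  82   9 175] [ 0.5633 -0.0193  0.012 ]
side [305.5    317.5484] [300 309  12  18 186] [ 0.4495 -0.0173  0.012 ]
```

View pics/boxz.png

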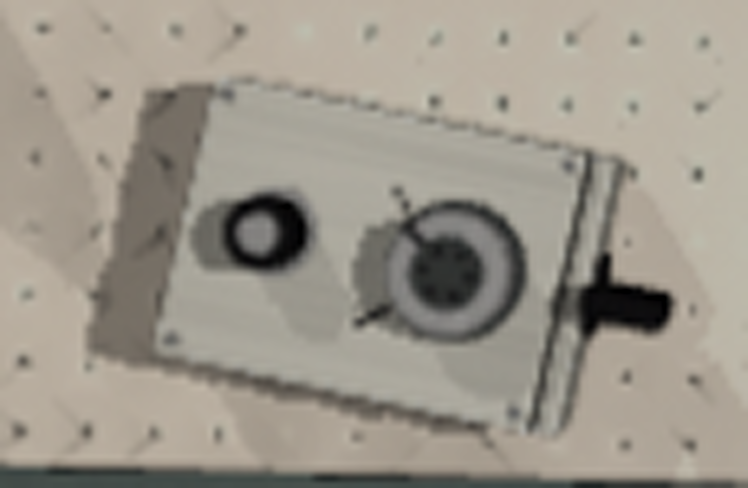

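View pics/boxs.png

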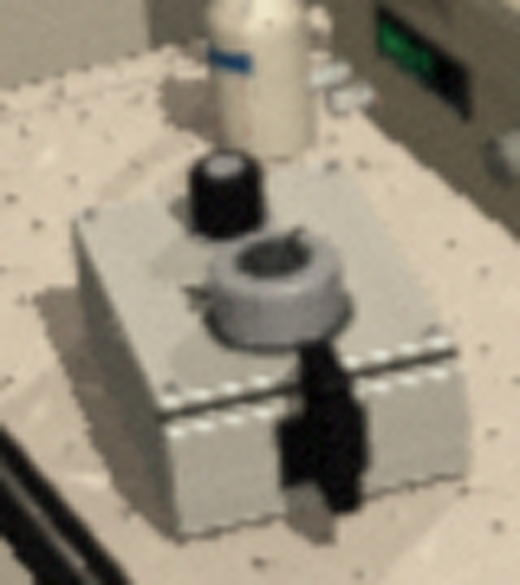

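```bash
python3 - <<'E'
from h import *
np.set_printoptions(precision=4,suppress=True)
u=lambda x,y:(195+x/6.5-.4,210+y/6.5-.4)
k=onz('top',u(262,231),.076); c=onz('top',u(456,269),.074); f=onz('top',u(630,304),.07)
print(k,c,f, np.linalg.norm((k-c)[:2]),np.linalg.norm((f-c)[:2]))
for q in((c-f),(k-f),(k-c)): print(np.degrees(np.arctan2(q[1],q[0])))
cor=[onz('top',u(*p),.052) for p in((228,80),(588,150),(540,430),(158,350))]
for p in cor: print(p)
print('mean',np.mean(cor,0))
print(np.degrees(np.arctan2(*(cor[0]-cor[1])[[1,0]])),np.degrees(np.arctan2(*(cor[3]-cor[2])[[1,0]])))
# pointer, bars
for p in((415,238),(398,190),(372,317)):
    q=onz('top',u(*p),.06); print(p,q)
us=lambda x,y:(180+x/6.5-.4,165+y/6.5-.4)
print('side k,c',onz('side',us(225,165),.076),onz('side',us(275,258),.074))
E
```

```text
[0.4703 0.3875 0.076 ] [0.4589 0.3206 0.074 ] [0.4483 0.2608 0.07  ] 0.06781932101587763 0.060704352384036556
79.90640687997201
80.14305344241237
80.35487314189189
[0.5223 0.4077 0.052 ]
[0.5006 0.2788 0.052 ]
[0.403  0.2924 0.052 ]
[0.4272 0.4277 0.052 ]
mean [0.4633 0.3516 0.052 ]
80.4452970208773 79.84662791911816
(415, 238) [0.4686 0.3375 0.06  ]
(398, 190) [0.4851 0.3441 0.06  ]
(372, 317) [0.441  0.3514 0.06  ]
side k,c [0.4679 0.3858 0.076 ] [0.4561 0.3211 0.074 ]
```

The box fits well across both views: origin about (0.462, 0.345), x axis at 80°. That puts the fin at about (0.447, 0.259). I'll check the chip box clearance and work out the first move.

```bash
cat >> h.py <<'E'
O=np.array([.462,.345]); YAW=80.1
def bx(x,y=0):
    a=np.radians(YAW); return O+np.array([[np.cos(a),-np.sin(a)],[np.sin(a),np.cos(a)]])@np.array([x,y])
def go(x,y,z,jaw=None):
    s=bot.read_state(); R=np.array(s['tcp_rot']); p=np.array(s['position'])
    d=R.T@(np.array([x,y,z])-p)*1000
    j=np.degrees(np.arctan2(R[1,1],R[0,1])); 
    print('pos',p.round(4),'jaw',round(j,1),'tilt',R[:,2].round(3),'j6',round(s['joint_positions'][5],1),'F',np.round(s['force'],1),'open',round(s['opening'],3),'t',s['time_s'])
    print('  shift',d.round(1),'rotz',None if jaw is None else round((j-jaw+90)%180-90,1))
E
python3 - <<'E'
from h import *
np.set_printoptions(precision=4,suppress=True)
for p in((352,250),(378,250),(378,272),(351,270)): print(onz('top',p,.01))
print('fin',bx(-.087),'out',bx(-.203),'finend',bx(-.218,.006),bx(-.218,-.006))
f=bx(-.087); go(f[0],f[1],.12,-9.9); go(f[0],f[1],.047,-9.9)
E
```

```text
[0.4633 0.1214 0.01  ]
[0.4648 0.0593 0.01  ]
[0.413  0.0589 0.01  ]
[0.4161 0.1231 0.01  ]
fin [0.447  0.2593] out [0.4271 0.145 ] finend [0.4186 0.1313] [0.4304 0.1292]
pos [0.2668 0.5645 0.2217] jaw 64.7 tilt [-0.001 -0.002 -1.   ] j6 -10.2 F [-0.1  0.2  0.4] open 1.0 t 0.1
  shift [-293.4 -198.6  102. ] rotz 74.6
pos [0.2668 0.5645 0.2217] jaw 64.7 tilt [-0.001 -0.002 -1.   ] j6 -10.2 F [-0.1  0.2  0.4] open 1.0 t 0.1
  shift [-293.5 -198.5  175. ] rotz 74.6
```

Request:
play_rows:
  linear:
    - [-20, -14, 5]
    - [-50, -34, 14]
    - [-80, -54, 24]
    - [-110, -74, 34]
    - [-140, -94, 44]
    - [-170, -115, 54]
    - [-200, -135, 64]
    - [-225, -152, 74]
    - [-250, -169, 84]
    - [-270, -183, 92]
    - [-285, -193, 100]
    - [-293, -198, 102]
    - [-293, -198, 102]
    - [-293, -198, 102]
  rot:
    - [0, 0, 6]
    - [0, 0, 13]
    - [0, 0, 20]
    - [0, 0, 27]
    - [0, 0, 34]
    - [0, 0, 41]
    - [0, 0, 48]
    - [0, 0, 55]
    - [0, 0, 62]
    - [0, 0, 68]
    - [0, 0, 73]
    - [0, 0, 74.6]
    - [0, 0, 74.6]
    - [0, 0, 74.6]
  fingers: [60, 60, 60, 60, 60, 60, 60, 60, 60, 60, 60, 60, 60, 60]

```text
time_s: 1.5
position: [0.4472, 0.2611, 0.1207]
tcp_rot: [[0.171, 0.985, -0.0], [0.985, -0.171, 0.0], [0.0, -0.0, -1.0]]
force: [-0.6, -0.6, 0.1]
opening: 0.766
```

```bash
python3 - <<'E'
from h import *
f=bx(-.087); go(f[0],f[1],.047,-9.9); shot('top','top1');shot('side','side1')
E
```

```text
pos [0.4472 0.2611 0.1207] jaw -9.9 tilt [-0.  0. -1.] j6 27.7 F [-0.6 -0.6  0.1] open 0.766 t 1.5
  shift [-1.8  0.2 73.7] rotz 0.0
```

View pics/top1.png

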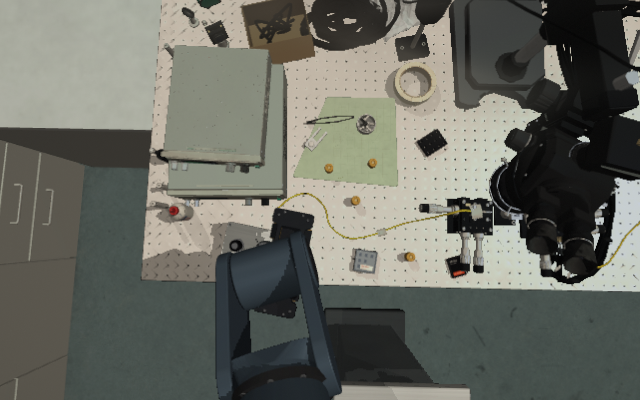

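View pics/side1.png

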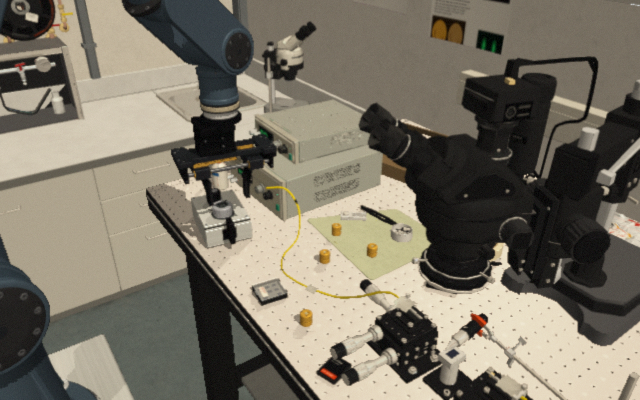

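The gripper is over the fin at about (228,180) in the side view, and nothing has been disturbed. I'll lower it, grip the fin and pull a little.

Request:
play_rows:
  linear:
    - [-2, 0, 15]
    - [-2, 0, 35]
    - [-2, 0, 55]
    - [-2, 0, 70]
    - [-2, 0, 74]
    - [-2, 0, 74]
    - [-2, 0, 74]
    - [-2, 0, 74]
    - [-2, 0, 74]
    - [-2, 0, 74]
    - [-2, 0, 74]
    - [-2, 0, 74]
  rot:
    - [0, 0, 0]
    - [0, 0, 0]
    - [0, 0, 0]
    - [0, 0, 0]
    - [0, 0, 0]
    - [0, 0, 0]
    - [0, 0, 0]
    - [0, 0, 0]
    - [0, 0, 0]
    - [0, 0, 0]
    - [0, 0, 0]
    - [0, 0, 0]
  fingers: [60, 60, 60, 60, 60, 130, 255, 255, 255, 255, 255, 255]

```text
time_s: 2.8
position: [0.4471, 0.2587, 0.0467]
tcp_rot: [[0.172, 0.985, 0.0], [0.985, -0.172, 0.0], [0.0, 0.0, -1.0]]
force: [-0.9, 0.6, -0.2]
opening: 0.213
```

Request:
play_rows:
  linear:
    - [-3, 0, 0]
    - [-6, 0, 0]
    - [-9, 0, 0]
    - [-9, 0, 0]
  rot:
    - [0, 0, 0]
    - [0, 0, 0]
    - [0, 0, 0]
    - [0, 0, 0]
  fingers: [255, 255, 255, 255]

```text
time_s: 3.2
position: [0.4437, 0.2492, 0.0465]
tcp_rot: [[0.173, 0.985, -0.004], [0.985, -0.173, -0.001], [-0.001, -0.003, -1.0]]
force: [-5.2, -0.1, 5.0]
opening: 0.133
```

Request:
play_rows:
  linear:
    - [-3, 0, 0]
    - [-6, 0, 0]
    - [-9, 0, 0]
    - [-9, 0, 0]
  rot:
    - [0, 0, 0]
    - [0, 0, 0]
    - [0, 0, 0]
    - [0, 0, 0]
  fingers: [255, 255, 255, 255]

```text
time_s: 3.6
position: [0.4421, 0.2404, 0.0465]
tcp_rot: [[0.173, 0.985, -0.004], [0.985, -0.173, -0.001], [-0.002, -0.003, -1.0]]
force: [-5.2, -0.1, 5.7]
opening: 0.136
```

```bash
python3 - <<'E'
from h import *
f=bx(-.203); go(f[0],f[1],.047,-9.9); shot('top','top2');im=shot('side','side2')
cv2.imwrite('pics/s2z.png',cv2.resize(im[165:255,160:280],None,fx=6,fy=6)[:,:,::-1])
E
```

```text
pos [0.4421 0.2404 0.0465] jaw -10.0 tilt [-0.004 -0.001 -1.   ] j6 25.7 F [-5.2 -0.1  5.7] open 0.136 t 3.6
  shift [-96.5   1.7  -0.3] rotz -0.1
```

View pics/s2z.png

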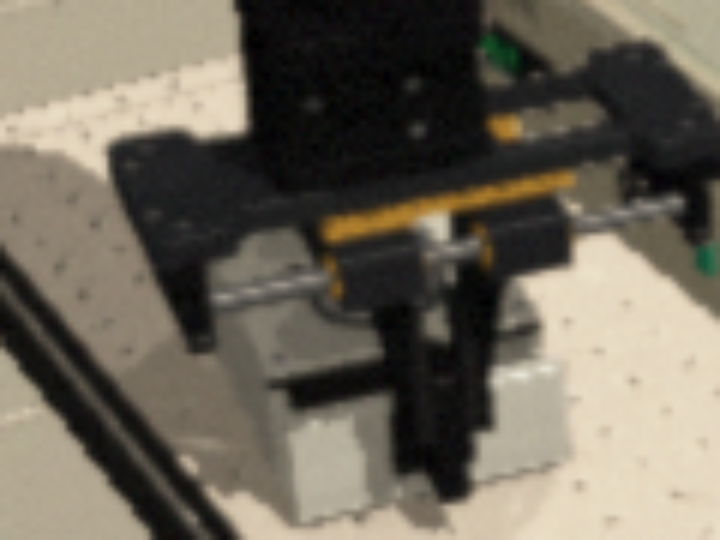

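The catch isn't holding: a gap has opened behind the front panel at about (230,228) in the side view. I'll pull the drawer fully out.

Request:
play_rows:
  linear:
    - [-6, -1, 0]
    - [-14, -2, 0]
    - [-24, -2, 0]
    - [-34, -2, 0]
    - [-44, -2, 0]
    - [-54, -2, 0]
    - [-64, -2, 0]
    - [-74, -2, 0]
    - [-82, -2, 0]
    - [-88, -2, 0]
    - [-92, -2, 0]
    - [-95, -2, 0]
    - [-97, -2, 0]
    - [-97, -2, 0]
  rot:
    - [0, 0, 0]
    - [0, 0, 0]
    - [0, 0, 0]
    - [0, 0, 0]
    - [0, 0, 0]
    - [0, 0, 0]
    - [0, 0, 0]
    - [0, 0, 0]
    - [0, 0, 0]
    - [0, 0, 0]
    - [0, 0, 0]
    - [0, 0, 0]
    - [0, 0, 0]
    - [0, 0, 0]
  fingers: [255, 255, 255, 255, 255, 255, 255, 255, 255, 255, 255, 255, 255, 255]

```text
time_s: 5.1
position: [0.4244, 0.1453, 0.0465]
tcp_rot: [[0.172, 0.985, -0.002], [0.985, -0.172, -0.001], [-0.001, -0.002, -1.0]]
force: [-4.8, -1.6, 4.1]
opening: 0.133
```

Request:
play_rows:
  linear:
    - [-2, 0, 0]
    - [-4, 0, 0]
    - [-4, 0, 0]
  rot:
    - [0, 0, 0]
    - [0, 0, 0]
    - [0, 0, 0]
  fingers: [255, 255, 255]

```text
time_s: 5.4
position: [0.4243, 0.1441, 0.0464]
tcp_rot: [[0.175, 0.985, 0.0], [0.985, -0.175, 0.003], [0.003, -0.001, -1.0]]
force: [-4.6, 15.7, 1.0]
opening: 0.134
```

The drawer is against its stop (15.7 N), with the fin at about (0.424, 0.144). I'll release, rise and head to the nearest mount.

Request:
play_rows:
  linear:
    - [2, 0, 0]
    - [2, 0, 0]
    - [2, 0, 0]
    - [2, 0, -15]
    - [2, 0, -45]
    - [2, 0, -80]
    - [2, 0, -80]
  rot:
    - [0, 0, 0]
    - [0, 0, 0]
    - [0, 0, 0]
    - [0, 0, 0]
    - [0, 0, 0]
    - [0, 0, 0]
    - [0, 0, 0]
  fingers: [200, 108, 108, 108, 108, 108, 108]

```text
time_s: 6.1
position: [0.4293, 0.1438, 0.1301]
tcp_rot: [[0.172, 0.985, 0.011], [0.985, -0.172, 0.0], [0.002, 0.011, -1.0]]
force: [1.3, -0.1, -0.0]
opening: 0.568
```

```bash
python3 - <<'E'
from h import *
im=shot('side','side3')
for c,s in blobs('side',im,60):
    if c[1]>200: print('side',c,s[4],onz('side',c,.012))
im=shot('top','top3')
for c,s in blobs('top',im,30): print('top',c,s[4],onz('top',c,.016))
go(.4505,-.0165,.06,-9.9)
E
```

```text
side [335.97272727 229.05454545] 110 [0.65992285 0.18143048 0.012     ]
side [371.64615385 249.82307692] 130 [0.67506365 0.07594393 0.012     ]
side [324.32283465 256.11811024] 127 [0.58054213 0.11284476 0.012     ]
side [363.67857143 294.67857143] 140 [ 0.57190655 -0.02643782  0.012     ]
side [305.4972973  317.57837838] 185 [ 0.44948854 -0.01738609  0.012     ]
top [372.2037037  162.42592593] 54 [0.67596661 0.07564587 0.016     ]
top [328.60344828 167.93103448] 58 [0.66003035 0.18160357 0.016     ]
top [355.19642857 200.125     ] 56 [0.58276505 0.11585487 0.016     ]
top [409.73770492 256.37704918] 61 [ 0.45178242 -0.01514166  0.016     ]
pos [0.4265 0.1435 0.1273] jaw -9.9 tilt [ 0.004 -0.    -1.   ] j6 14.3 F [ 0.5  0.1 -0.2] open 0.569 t 6.2
  shift [-153.6   50.9   67.4] rotz -0.0
```

View pics/side3.png

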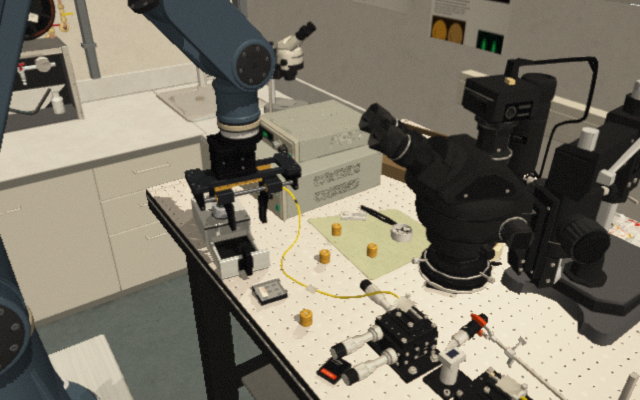

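The drawer is out, with the fin at about (247,257) clear of the chip box, and the mounts haven't moved. Now I'll move over the fourth mount.

Request:
play_rows:
  linear:
    - [-10, 3, 0]
    - [-30, 10, 0]
    - [-55, 18, 0]
    - [-80, 27, 0]
    - [-105, 35, 10]
    - [-125, 42, 25]
    - [-140, 47, 45]
    - [-150, 50, 60]
    - [-154, 51, 67]
    - [-154, 51, 67]
    - [-154, 51, 67]
  rot:
    - [0, 0, 0]
    - [0, 0, 0]
    - [0, 0, 0]
    - [0, 0, 0]
    - [0, 0, 0]
    - [0, 0, 0]
    - [0, 0, 0]
    - [0, 0, 0]
    - [0, 0, 0]
    - [0, 0, 0]
    - [0, 0, 0]
  fingers: [108, 108, 108, 108, 108, 108, 108, 108, 108, 108, 108]

```text
time_s: 7.3
position: [0.4482, -0.0165, 0.0593]
tcp_rot: [[0.172, 0.985, -0.001], [0.985, -0.172, 0.0], [0.0, -0.001, -1.0]]
force: [-0.2, -0.7, 0.4]
opening: 0.576
```

```bash
python3 - <<'E'
from h import *
im=shot('side','side4')
for c,s in blobs('side',im,60):
    if c[1]>200: print('side',c,s[4],onz('side',c,.012))
go(.4505,-.0165,.005,-9.9)
E
```

```text
side [326.3452381  237.30952381] 84 [0.62347032 0.16665932 0.012     ]
side [371.72093023 249.80620155] 129 [0.67523169 0.07590374 0.012     ]
side [296.77114428 261.67661692] 201 [0.52368823 0.12829575 0.012     ]
side [362.6446281  294.76033058] 121 [ 0.57017824 -0.02554876  0.012     ]
side [305.47567568 317.57837838] 185 [ 0.44945727 -0.017365    0.012     ]
pos [ 0.4485 -0.0163  0.0597] jaw -9.9 tilt [-0.  0. -1.] j6 -6.5 F [-0.6  0.2  0.1] open 0.574 t 7.35
  shift [ 0.2  2.  54.7] rotz 0.0
```

View pics/side4.png

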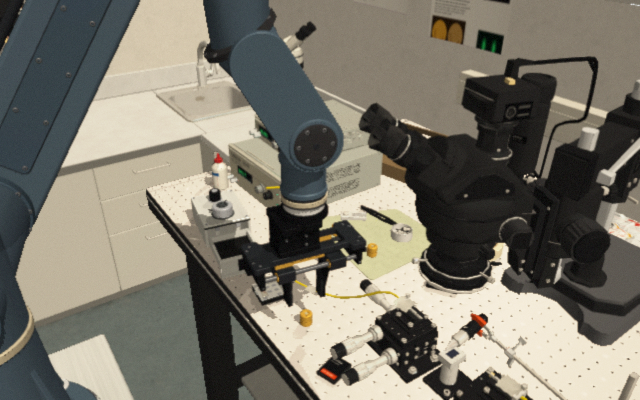

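Mount 4 at (305,317) sits below the midpoint between the fingers. I'll descend, grip and lift.

Request:
play_rows:
  linear:
    - [0, 1, 12]
    - [0, 2, 30]
    - [0, 2, 46]
    - [0, 2, 54]
    - [0, 2, 54.5]
    - [0, 2, 54.5]
    - [0, 2, 54.5]
    - [0, 2, 54.5]
    - [0, 2, 54.5]
    - [0, 2, 54.5]
    - [0, 2, 54.5]
    - [0, 2, 40]
    - [0, 2, 10]
    - [0, 2, -20]
    - [0, 2, -50]
    - [0, 2, -60]
    - [0, 2, -60]
  rot:
    - [0, 0, 0]
    - [0, 0, 0]
    - [0, 0, 0]
    - [0, 0, 0]
    - [0, 0, 0]
    - [0, 0, 0]
    - [0, 0, 0]
    - [0, 0, 0]
    - [0, 0, 0]
    - [0, 0, 0]
    - [0, 0, 0]
    - [0, 0, 0]
    - [0, 0, 0]
    - [0, 0, 0]
    - [0, 0, 0]
    - [0, 0, 0]
    - [0, 0, 0]
  fingers: [108, 108, 108, 108, 108, 255, 255, 255, 255, 255, 255, 255, 255, 255, 255, 255, 255]

```text
time_s: 9.05
position: [0.4514, -0.0172, 0.1206]
tcp_rot: [[0.172, 0.985, 0.003], [0.985, -0.172, -0.001], [-0.0, 0.003, -1.0]]
force: [0.3, 1.1, -1.6]
opening: 0.239
```

```bash
cat >> h.py <<'E'
TR=np.array([.439,.230])
def slot(s):
    a=np.radians(80.1); return TR+s/1000*np.array([np.cos(a),np.sin(a)])
E
python3 - <<'E'
from h import *
im=shot('side','side5'); cv2.imwrite('pics/s5.png',cv2.resize(im[180:340,200:400],None,fx=4,fy=4)[:,:,::-1][:600])
t=slot(38); go(*t,.12,-9.9)
E
```

```text
pos [ 0.4506 -0.017   0.1196] jaw -9.9 tilt [ 0.001 -0.    -1.   ] j6 -6.5 F [-0.4  0.3 -0.3] open 0.243 t 9.1
  shift [279.3 -54.   -0.5] rotz -0.0
```

View pics/s5.png

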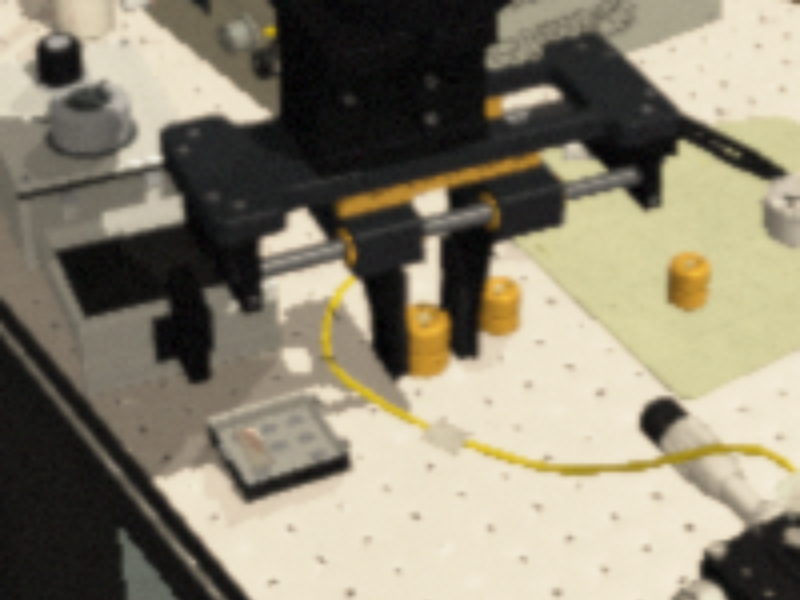

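Mount 4 is held between the fingers (opening 21 mm) at about (428,340) in the crop. Carrying it to the rear slot.

Request:
play_rows:
  linear:
    - [12, -2, -3]
    - [36, -7, -5]
    - [65, -13, -5]
    - [95, -18, -5]
    - [125, -24, -5]
    - [155, -30, -5]
    - [185, -36, -5]
    - [215, -42, -5]
    - [240, -47, -5]
    - [260, -51, -5]
    - [272, -53, -2]
    - [279, -54, 0]
    - [279, -54, 0]
    - [279, -54, 0]
  rot:
    - [0, 0, 0]
    - [0, 0, 0]
    - [0, 0, 0]
    - [0, 0, 0]
    - [0, 0, 0]
    - [0, 0, 0]
    - [0, 0, 0]
    - [0, 0, 0]
    - [0, 0, 0]
    - [0, 0, 0]
    - [0, 0, 0]
    - [0, 0, 0]
    - [0, 0, 0]
    - [0, 0, 0]
  fingers: [255, 255, 255, 255, 255, 255, 255, 255, 255, 255, 255, 255, 255, 255]

```text
time_s: 10.5
position: [0.4451, 0.2665, 0.119]
tcp_rot: [[0.172, 0.985, -0.001], [0.985, -0.172, -0.001], [-0.001, -0.001, -1.0]]
force: [0.0, 0.2, -0.4]
opening: 0.24
```

```bash
python3 - <<'E'
from h import *
im=shot('side','side6'); cv2.imwrite('pics/s6.png',cv2.resize(im[160:310,160:340],None,fx=4,fy=4)[:,:,::-1])
im=shot('top','top6'); cv2.imwrite('pics/t6.png',cv2.resize(im[200:290,200:380],None,fx=4,fy=4)[:,:,::-1])
t=slot(38); go(*t,.0155,-9.9)
E
```

```text
pos [0.4454 0.2663 0.1194] jaw -10.0 tilt [-0.001 -0.    -1.   ] j6 28.5 F [ 0.1  0.3 -0.2] open 0.243 t 10.6
  shift [  1.2  -0.  103.9] rotz -0.1
```

View pics/s6.png

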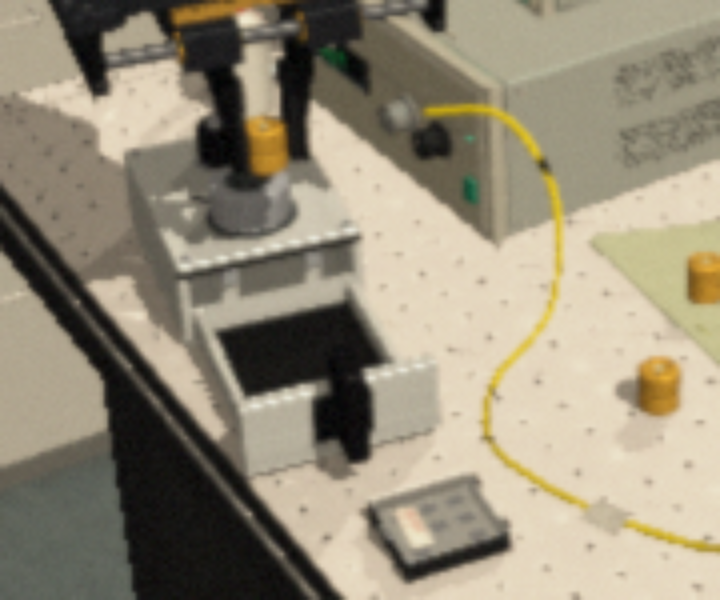

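View pics/t6.png

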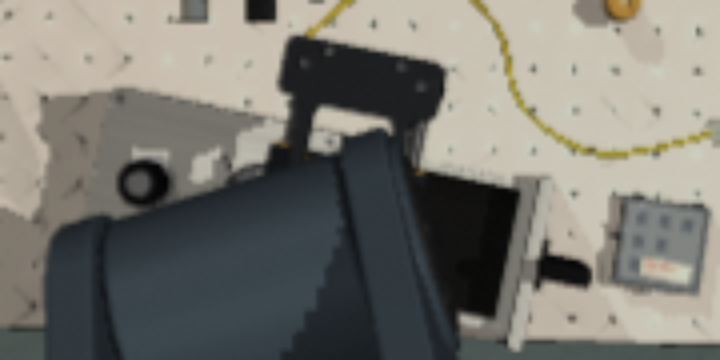

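Verifying the tray estimate against the side picture before lowering.

```bash
python3 - <<'E'
from h import *
im=cv2.imread('pics/side6.png'); a=np.radians(80.1); d=np.array([np.cos(a),np.sin(a)]); n=np.array([-d[1],d[0]])
P=[[*(TR+x*d+y*n),.023] for x,y in((-.053,-.039),(-.053,.039),(.053,.039),(.053,-.039))]
big=cv2.resize(im[160:310,160:340],None,fx=4,fy=4)
q=((proj('side',P)-[160,160]+.5)*4).astype(np.int32); cv2.polylines(big,[q],True,(0,0,255),1)
for s in(-39,-13,13,38):
    p=((proj('side',[[*slot(s),.009]])[0]-[160,160]+.5)*4).astype(int); cv2.circle(big,tuple(map(int,p)),3,(0,255,0),-1)
cv2.imwrite('pics/s6b.png',big)
E
```

```text
(no output)
```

View pics/s6b.png

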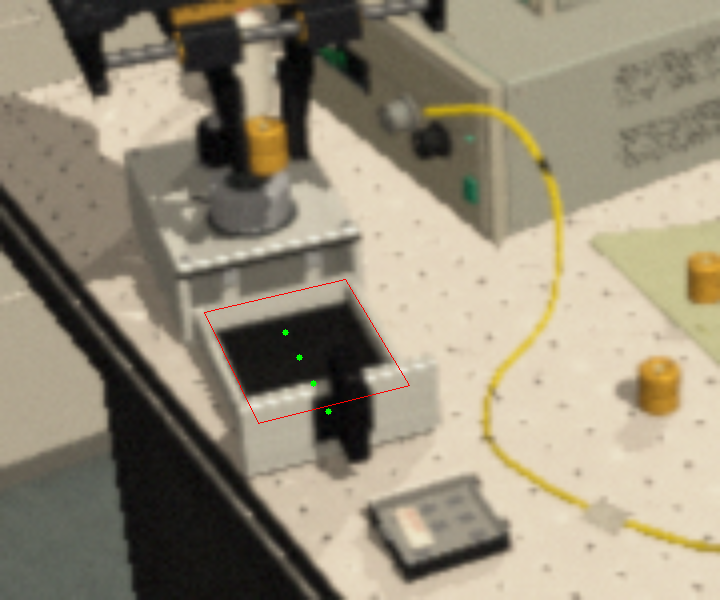

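```bash
python3 - <<'E'
from h import *
im=cv2.imread('pics/top6.png'); 
cv2.imwrite('pics/t6z.png',cv2.resize(im[235:295,295:365],None,fx=8,fy=8,interpolation=cv2.INTER_CUBIC))
im=cv2.imread('pics/side6.png'); 
cv2.imwrite('pics/s6z.png',cv2.resize(im[215:285,200:275],None,fx=8,fy=8,interpolation=cv2.INTER_CUBIC))
E
```

```text
(no output)
```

View pics/t6z.png

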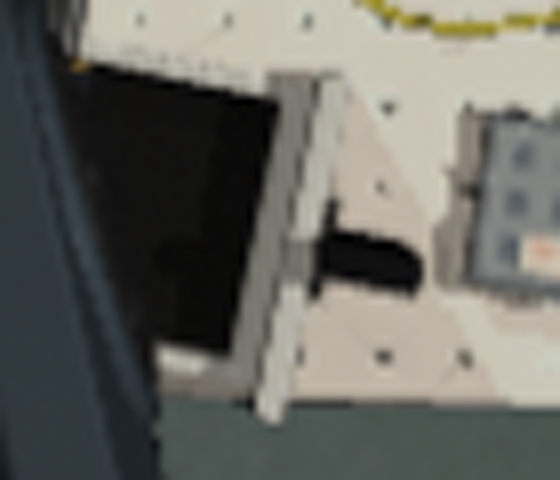

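View pics/s6z.png

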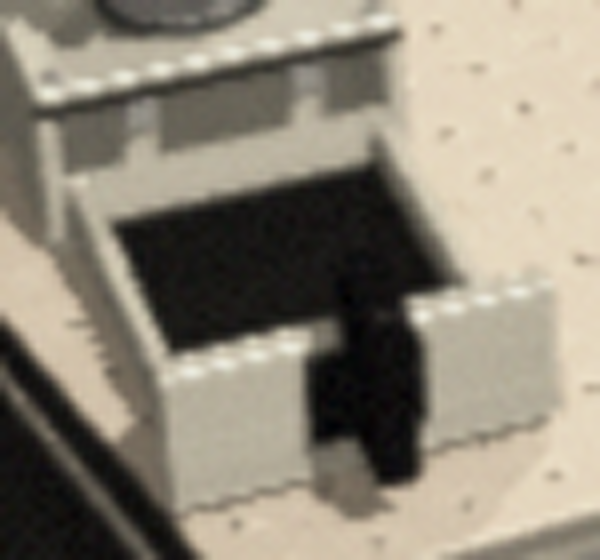

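```bash
python3 - <<'E'
from h import *
a=np.radians(80.1); d=np.array([np.cos(a),np.sin(a)]); n=np.array([-d[1],d[0]])
def loc(p): q=p[:2]-TR; return (q@d*1000).round(1),(q@n*1000).round(1)
for c,uv,z in(('side',(246.1,235.6),.009),('side',(214.4,242.3),.009),('top',(329.6,247.1),.009),('top',(323.6,278.6),.009),('top',(337.7,245.2),.046),('top',(329.6,286.5),.046),('side',(268.8,250.4),.046),('side',(220.8,261.4),.046)):
    print(c,z,loc(onz(c,uv,z)))
E
```

```text
side 0.009 (np.float64(50.4), np.float64(-37.7))
side 0.009 (np.float64(53.2), np.float64(31.9))
top 0.009 (np.float64(-48.9), np.float64(-38.9))
top 0.009 (np.float64(-49.2), np.float64(36.8))
top 0.046 (np.float64(-65.5), np.float64(-47.8))
top 0.046 (np.float64(-65.2), np.float64(47.3))
side 0.046 (np.float64(-71.6), np.float64(-47.9))
side 0.046 (np.float64(-68.4), np.float64(47.8))
```

The measured tray agrees with my estimate to 2–3 mm. Lowering and releasing.

Request:
play_rows:
  linear:
    - [1, 0, 15]
    - [1, 0, 40]
    - [1, 0, 65]
    - [1, 0, 85]
    - [1, 0, 97]
    - [1, 0, 102]
    - [1, 0, 104]
    - [1, 0, 104]
    - [1, 0, 104]
    - [1, 0, 104]
    - [1, 0, 104]
    - [1, 0, 95]
    - [1, 0, 70]
    - [1, 0, 40]
    - [1, 0, 10]
    - [1, 0, -10]
    - [1, 0, -10]
  rot:
    - [0, 0, 0]
    - [0, 0, 0]
    - [0, 0, 0]
    - [0, 0, 0]
    - [0, 0, 0]
    - [0, 0, 0]
    - [0, 0, 0]
    - [0, 0, 0]
    - [0, 0, 0]
    - [0, 0, 0]
    - [0, 0, 0]
    - [0, 0, 0]
    - [0, 0, 0]
    - [0, 0, 0]
    - [0, 0, 0]
    - [0, 0, 0]
    - [0, 0, 0]
  fingers: [255, 255, 255, 255, 255, 255, 255, 255, 155, 155, 155, 155, 155, 155, 130, 108, 108]

```text
time_s: 12.3
position: [0.4477, 0.269, 0.133]
tcp_rot: [[0.172, 0.985, 0.007], [0.985, -0.172, 0.002], [0.004, 0.007, -1.0]]
force: [0.6, 0.4, -0.6]
opening: 0.545
```

```bash
cat >> h.py <<'E'
def look(tag):
    im=shot('side','side'+tag); cv2.imwrite('pics/s%s.png'%tag,cv2.resize(im[160:340,170:410],None,fx=3.3,fy=3.3)[:,:,::-1])
    for c,s in blobs('side',im,60):
        if c[1]>200: print('side',c.round(1),s[4],onz('side',c,.012)[:2].round(4))
    im=shot('top','top'+tag)
    for c,s in blobs('top',im,20): print('top',c.round(1),s[4],onz('top',c,.016)[:2].round(4))
E
python3 - <<'E'
from h import *
look('7')
go(.582,.1142,.06,-9.9)
E
```

```text
side [336.  229.1] 112 [0.6599 0.1814]
side [230.1 238.3] 134 [0.4496 0.279 ]
side [371.7 249.8] 133 [0.6753 0.0759]
side [324.4 256.1] 129 [0.5807 0.1129]
side [364.4 294.7] 142 [ 0.573  -0.0272]
top [372.2 162.5] 55 [0.6758 0.0757]
top [328.6 167.9] 58 [0.66   0.1816]
top [355.2 200.2] 57 [0.5826 0.1159]
pos [0.4456 0.2682 0.1301] jaw -9.9 tilt [ 0.001  0.    -1.   ] j6 28.6 F [-0.4 -0.1  1.7] open 0.565 t 12.4
  shift [-128.2  160.8   70.2] rotz -0.0
```

View pics/s7.png

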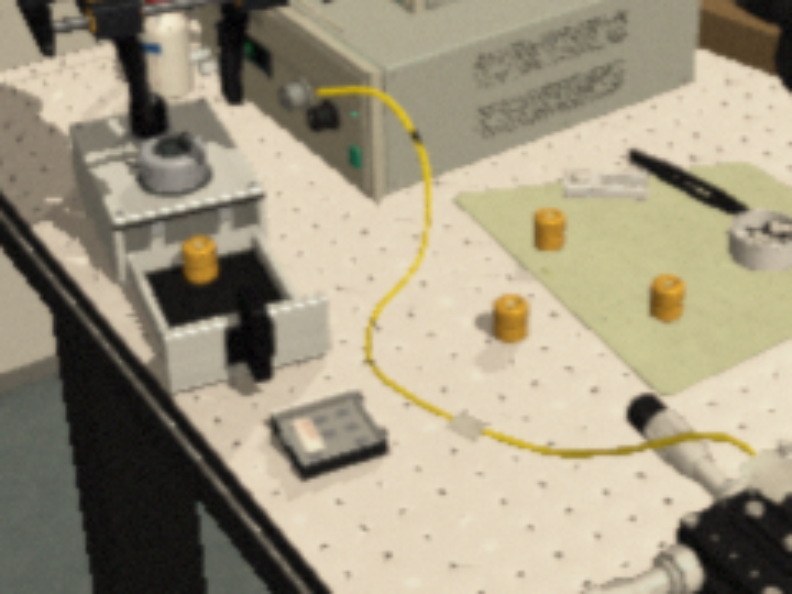

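Mount 4 stands at the rear of the tray, at about (200,260) in the crop. Next is mount 3.

Request:
play_rows:
  linear:
    - [-8, 10, 0]
    - [-24, 30, 0]
    - [-44, 55, 0]
    - [-64, 80, 0]
    - [-84, 105, 0]
    - [-104, 130, 10]
    - [-118, 148, 30]
    - [-126, 158, 50]
    - [-128, 161, 65]
    - [-128, 161, 70]
    - [-128, 161, 70]
  rot:
    - [0, 0, 0]
    - [0, 0, 0]
    - [0, 0, 0]
    - [0, 0, 0]
    - [0, 0, 0]
    - [0, 0, 0]
    - [0, 0, 0]
    - [0, 0, 0]
    - [0, 0, 0]
    - [0, 0, 0]
    - [0, 0, 0]
  fingers: [108, 108, 108, 108, 108, 108, 108, 108, 108, 108, 108]

```text
time_s: 13.5
position: [0.5806, 0.1145, 0.058]
tcp_rot: [[0.172, 0.985, -0.004], [0.985, -0.172, 0.0], [-0.001, -0.004, -1.0]]
force: [0.7, 0.2, 0.6]
opening: 0.574
```

```bash
python3 - <<'E'
from h import *
look('8')
go(.5815,.1142,.005,-9.9)
E
```

```text
side [319.3 203. ] 154 [0.6939 0.2963]
side [230.1 238.3] 138 [0.4494 0.2788]
side [371.7 249.8] 133 [0.6753 0.0759]
side [324.3 256.1] 128 [0.5806 0.113 ]
side [363.1 294.7] 140 [ 0.571  -0.0258]
top [328.6 167.8] 55 [0.6604 0.1816]
top [289.5 255.8] 74 [0.4463 0.2701]
pos [0.5818 0.115  0.0597] jaw -9.9 tilt [-0.  0. -1.] j6 10.2 F [-0.   0.4  0.6] open 0.574 t 13.6
  shift [-0.8 -0.1 54.7] rotz 0.0
```

View pics/s8.png

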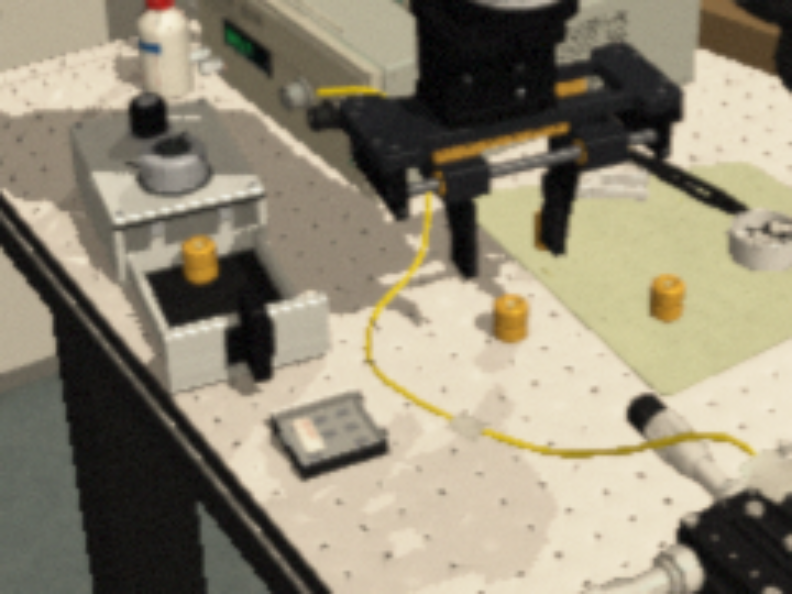

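The fingers straddle mount 3 at (324,256). Descend, grip and lift.

Request:
play_rows:
  linear:
    - [-1, 0, 12]
    - [-1, 0, 30]
    - [-1, 0, 46]
    - [-1, 0, 54]
    - [-1, 0, 54.5]
    - [-1, 0, 54.5]
    - [-1, 0, 54.5]
    - [-1, 0, 54.5]
    - [-1, 0, 54.5]
    - [-1, 0, 54.5]
    - [-1, 0, 54.5]
    - [-1, 0, 40]
    - [-1, 0, 10]
    - [-1, 0, -20]
    - [-1, 0, -50]
    - [-1, 0, -65]
    - [-1, 0, -65]
  rot:
    - [0, 0, 0]
    - [0, 0, 0]
    - [0, 0, 0]
    - [0, 0, 0]
    - [0, 0, 0]
    - [0, 0, 0]
    - [0, 0, 0]
    - [0, 0, 0]
    - [0, 0, 0]
    - [0, 0, 0]
    - [0, 0, 0]
    - [0, 0, 0]
    - [0, 0, 0]
    - [0, 0, 0]
    - [0, 0, 0]
    - [0, 0, 0]
    - [0, 0, 0]
  fingers: [108, 108, 108, 108, 108, 255, 255, 255, 255, 255, 255, 255, 255, 255, 255, 255, 255]

```text
time_s: 15.3
position: [0.5839, 0.1134, 0.128]
tcp_rot: [[0.172, 0.985, 0.006], [0.985, -0.172, 0.0], [0.001, 0.006, -1.0]]
force: [0.8, 0.2, -0.5]
opening: 0.242
```

```bash
python3 - <<'E'
from h import *
t=slot(13); go(*t,.125,-9.9)
E
```

```text
pos [0.5839 0.1134 0.128 ] jaw -9.9 tilt [ 0.006  0.    -1.   ] j6 10.1 F [ 0.8  0.2 -0.5] open 0.242 t 15.3
  shift [ 102.9 -162.8    2.1] rotz -0.0
```

Request:
play_rows:
  linear:
    - [6, -10, 0]
    - [20, -30, 0]
    - [36, -55, 0]
    - [52, -80, 0]
    - [68, -105, 0]
    - [82, -130, 0]
    - [94, -148, 0]
    - [100, -158, 0]
    - [102, -161, 0]
    - [102, -161, 0]
    - [102, -161, 0]
  rot:
    - [0, 0, 0]
    - [0, 0, 0]
    - [0, 0, 0]
    - [0, 0, 0]
    - [0, 0, 0]
    - [0, 0, 0]
    - [0, 0, 0]
    - [0, 0, 0]
    - [0, 0, 0]
    - [0, 0, 0]
    - [0, 0, 0]
  fingers: [255, 255, 255, 255, 255, 255, 255, 255, 255, 255, 255]

```text
time_s: 16.4
position: [0.4419, 0.2412, 0.1244]
tcp_rot: [[0.173, 0.985, 0.001], [0.985, -0.173, -0.0], [0.0, 0.001, -1.0]]
force: [0.1, -0.2, -0.5]
opening: 0.24
```

```bash
python3 - <<'E'
from h import *
look('9')
t=slot(12.5); go(*t,.0155,-9.9)
E
```

```text
side [335.9 229.1] 111 [0.6598 0.1813]
side [230.1 238.2] 136 [0.4496 0.2791]
side [371.7 249.8] 132 [0.6753 0.0761]
side [349.9 295.9] 91 [ 0.5487 -0.0148]
top [372.2 162.4] 54 [0.676  0.0756]
top [328.6 167.9] 58 [0.66   0.1816]
pos [0.442  0.241  0.1245] jaw -10.0 tilt [ 0.001  0.    -1.   ] j6 25.9 F [-0.2  0.5 -0.7] open 0.244 t 16.5
  shift [  1.1  -1.1 109. ] rotz -0.1
```

View pics/s9.png

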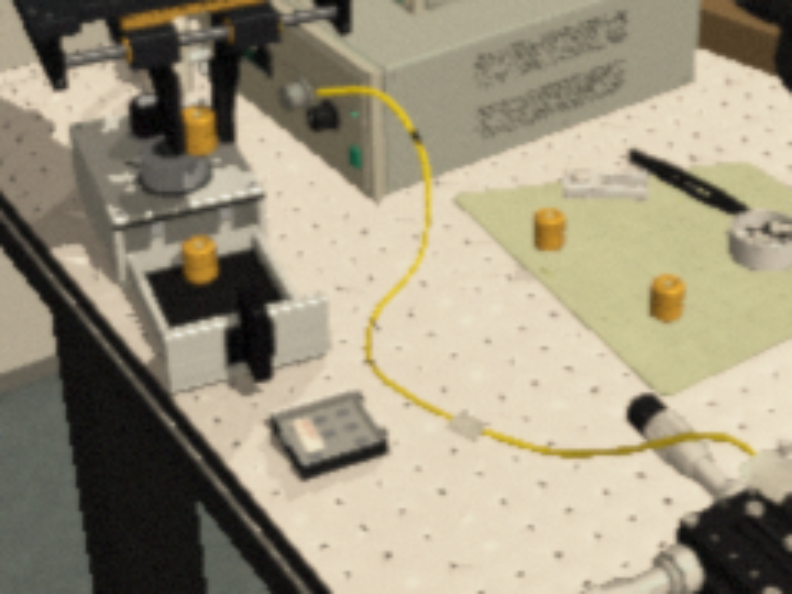

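Mount 3 is held, and mount 4 is in the tray at +37 mm. I'll lower into the second slot.

Request:
play_rows:
  linear:
    - [0.5, -1, 15]
    - [0.5, -1, 40]
    - [0.5, -1, 68]
    - [0.5, -1, 90]
    - [0.5, -1, 102]
    - [0.5, -1, 107]
    - [0.5, -1, 109]
    - [0.5, -1, 109]
    - [0.5, -1, 109]
    - [0.5, -1, 109]
    - [0.5, -1, 109]
    - [0.5, -1, 100]
    - [0.5, -1, 75]
    - [0.5, -1, 40]
    - [0.5, -1, 10]
    - [0.5, -1, -5]
    - [0.5, -1, -5]
  rot:
    - [0, 0, 0]
    - [0, 0, 0]
    - [0, 0, 0]
    - [0, 0, 0]
    - [0, 0, 0]
    - [0, 0, 0]
    - [0, 0, 0]
    - [0, 0, 0]
    - [0, 0, 0]
    - [0, 0, 0]
    - [0, 0, 0]
    - [0, 0, 0]
    - [0, 0, 0]
    - [0, 0, 0]
    - [0, 0, 0]
    - [0, 0, 0]
    - [0, 0, 0]
  fingers: [255, 255, 255, 255, 255, 255, 255, 255, 155, 155, 155, 155, 155, 155, 130, 108, 108]

```text
time_s: 18.2
position: [0.4417, 0.2428, 0.1324]
tcp_rot: [[0.172, 0.985, 0.006], [0.985, -0.172, 0.002], [0.003, 0.006, -1.0]]
force: [0.5, -0.2, -0.5]
opening: 0.541
```

```bash
python3 - <<'E'
from h import *
look('10')
go(.66,.1815,.062,-9.9)
E
```

```text
side [336. 229.] 112 [0.6602 0.1817]
side [231.8 241.7] 227 [0.4469 0.2652]
side [371.7 249.9] 134 [0.6752 0.0758]
side [346.6 295.7] 99 [ 0.544 -0.011]
top [372.2 162.4] 54 [0.676  0.0756]
top [328.6 167.9] 58 [0.66   0.1816]
pos [0.4399 0.2422 0.1299] jaw -9.9 tilt [ 0.001  0.    -1.   ] j6 26.0 F [-0.7 -0.3 -0.7] open 0.567 t 18.3
  shift [-21.9 227.2  68.1] rotz -0.0
```

View pics/s10.png

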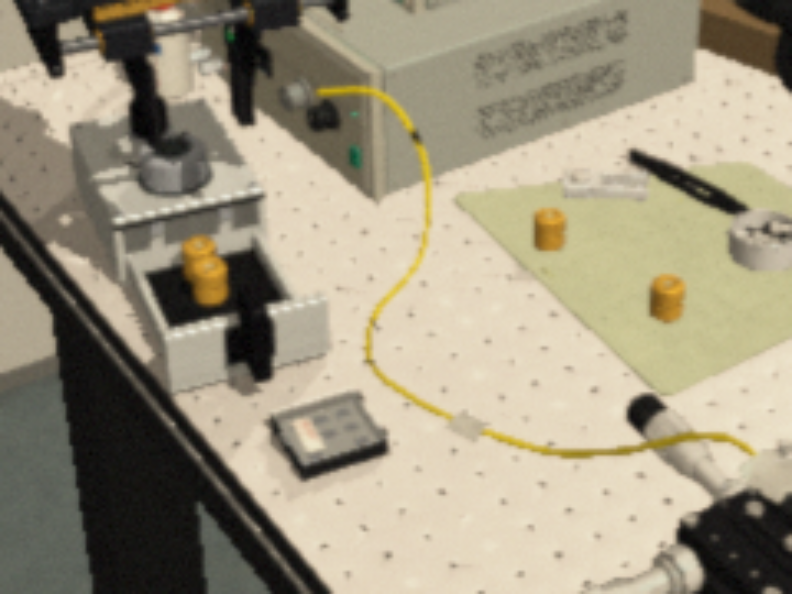

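Both mounts stand in the tray at about (200,255) and (210,280) in the crop. For mount 2 I'll turn the jaws by 30° so the gripper's body stays clear of the rising fibre.

Request:
play_rows:
  linear:
    - [-1, 12, 0]
    - [-4, 36, 0]
    - [-6, 65, 0]
    - [-9, 95, 0]
    - [-12, 125, 0]
    - [-15, 155, 0]
    - [-18, 185, 0]
    - [-20, 207, 5]
    - [-22, 221, 25]
    - [-22, 227, 50]
    - [-22, 227, 68]
    - [-22, 227, 68]
    - [-22, 227, 68]
  rot:
    - [0, 0, -2]
    - [0, 0, -6]
    - [0, 0, -11]
    - [0, 0, -16]
    - [0, 0, -21]
    - [0, 0, -26]
    - [0, 0, -30]
    - [0, 0, -30]
    - [0, 0, -30]
    - [0, 0, -30]
    - [0, 0, -30]
    - [0, 0, -30]
    - [0, 0, -30]
  fingers: [108, 108, 108, 108, 108, 108, 108, 108, 108, 108, 108, 108, 108]

```text
time_s: 19.6
position: [0.6588, 0.1813, 0.0599]
tcp_rot: [[-0.343, 0.939, -0.003], [0.939, 0.343, -0.0], [0.001, -0.003, -1.0]]
force: [-0.3, 0.6, 0.1]
opening: 0.575
```

```bash
python3 - <<'E'
from h import *
look('11')
go(.66,.1815,.0075,20)
E
```

```text
side [336.  229.1] 112 [0.6599 0.1814]
side [231.8 241.6] 226 [0.4469 0.2654]
side [371.7 249.8] 133 [0.6753 0.0759]
side [365.2 294.7] 127 [ 0.5742 -0.0282]
top [289.5 255.8] 74 [0.4463 0.2701]
pos [0.6602 0.1816 0.062 ] jaw 20.1 tilt [ 0.001  0.    -1.   ] j6 -14.0 F [ 0.   0.3 -0.2] open 0.574 t 19.7
  shift [-0.  -0.3 54.5] rotz 0.1
```

View pics/s11.png

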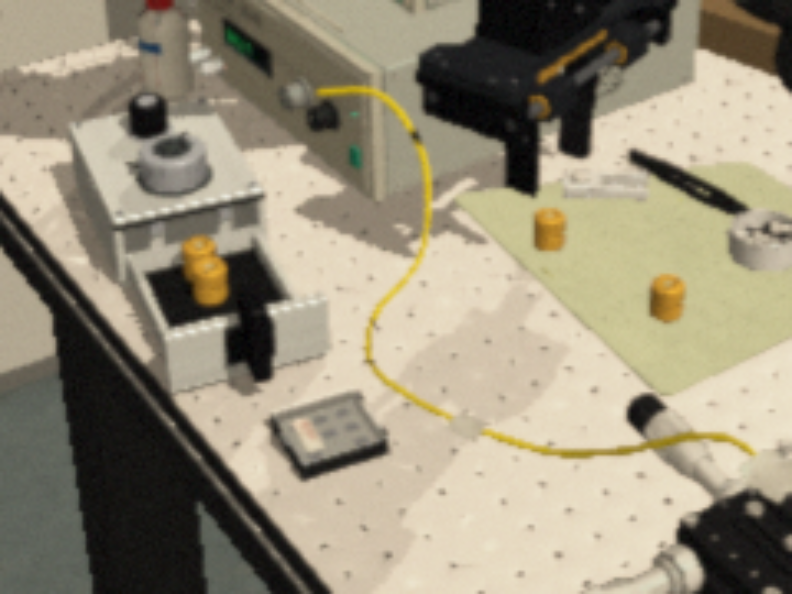

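The fingers are on either side of mount 2 at (336,229), and the body clears the stack and the fibre. Grip and lift.

Request:
play_rows:
  linear:
    - [0, 0, 12]
    - [0, 0, 30]
    - [0, 0, 46]
    - [0, 0, 54]
    - [0, 0, 54.5]
    - [0, 0, 54.5]
    - [0, 0, 54.5]
    - [0, 0, 54.5]
    - [0, 0, 54.5]
    - [0, 0, 54.5]
    - [0, 0, 54.5]
    - [0, 0, 40]
    - [0, 0, 10]
    - [0, 0, -20]
    - [0, 0, -50]
    - [0, 0, -65]
    - [0, 0, -65]
    - [0, 0, -65]
  rot:
    - [0, 0, 0]
    - [0, 0, 0]
    - [0, 0, 0]
    - [0, 0, 0]
    - [0, 0, 0]
    - [0, 0, 0]
    - [0, 0, 0]
    - [0, 0, 0]
    - [0, 0, 0]
    - [0, 0, 0]
    - [0, 0, 0]
    - [0, 0, 0]
    - [0, 0, 0]
    - [0, 0, 0]
    - [0, 0, 0]
    - [0, 0, 0]
    - [0, 0, 0]
    - [0, 0, 0]
  fingers: [108, 108, 108, 108, 108, 255, 255, 255, 255, 255, 255, 255, 255, 255, 255, 255, 255, 255]

```text
time_s: 21.5
position: [0.6593, 0.1814, 0.1261]
tcp_rot: [[-0.344, 0.939, -0.001], [0.939, 0.344, -0.0], [0.0, -0.001, -1.0]]
force: [-0.3, -0.3, -0.4]
opening: 0.244
```

```bash
python3 - <<'E'
from h import *
look('12')
t=slot(-13.5); go(*t,.127,-9.9)
E
```

```text
side [231.9 241.7] 224 [0.4469 0.2651]
side [371.7 249.8] 132 [0.6753 0.0761]
side [347.1 295.7] 96 [ 0.5449 -0.0115]
top [289.1 255.7] 67 [0.4465 0.2711]
pos [0.6585 0.1813 0.1246] jaw 20.1 tilt [-0.004 -0.    -1.   ] j6 -14.0 F [0.8 0.3 0.5] open 0.242 t 21.6
  shift [ 109.5 -196.2   -1.5] rotz 30.0
```

View pics/s12.png

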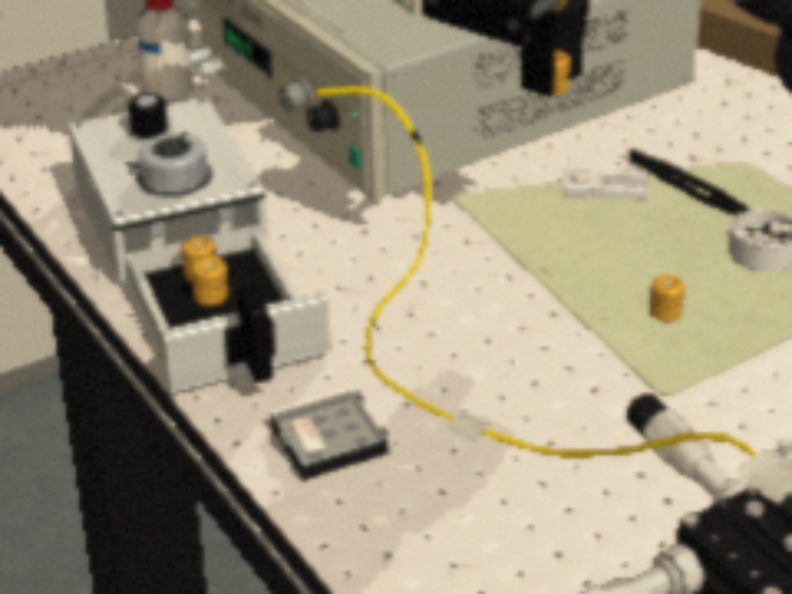

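Mount 2 is held. Carrying it to the third slot.

Request:
play_rows:
  linear:
    - [6, -10, -2]
    - [18, -30, -4]
    - [32, -58, -4]
    - [48, -86, -4]
    - [64, -114, -4]
    - [80, -142, -4]
    - [94, -168, -4]
    - [104, -186, -2]
    - [109, -195, 0]
    - [109.5, -196, 0]
    - [109.5, -196, 0]
    - [109.5, -196, 0]
  rot:
    - [0, 0, 2]
    - [0, 0, 6]
    - [0, 0, 11]
    - [0, 0, 16]
    - [0, 0, 21]
    - [0, 0, 26]
    - [0, 0, 29]
    - [0, 0, 30]
    - [0, 0, 30]
    - [0, 0, 30]
    - [0, 0, 30]
    - [0, 0, 30]
  fingers: [255, 255, 255, 255, 255, 255, 255, 255, 255, 255, 255, 255]

```text
time_s: 22.8
position: [0.44, 0.217, 0.1265]
tcp_rot: [[0.173, 0.985, 0.002], [0.985, -0.173, 0.0], [0.001, 0.002, -1.0]]
force: [0.0, -0.5, 0.2]
opening: 0.24
```

```bash
python3 - <<'E'
from h import *
look('13')
t=slot(-13.5); go(*t,.0155,-9.9)
E
```

```text
side [235.  203.9] 145 [0.524 0.405]
side [231.9 241.7] 227 [0.4469 0.265 ]
side [371.7 249.8] 132 [0.6753 0.0761]
side [363.7 294.7] 137 [ 0.572  -0.0265]
top [372.2 162.4] 54 [0.676  0.0756]
pos [0.4396 0.2169 0.1265] jaw -9.9 tilt [ 0.001  0.    -1.   ] j6 23.1 F [-0.1  0.3 -1. ] open 0.241 t 22.9
  shift [ -0.8  -3.  111. ] rotz -0.0
```

View pics/s13.png

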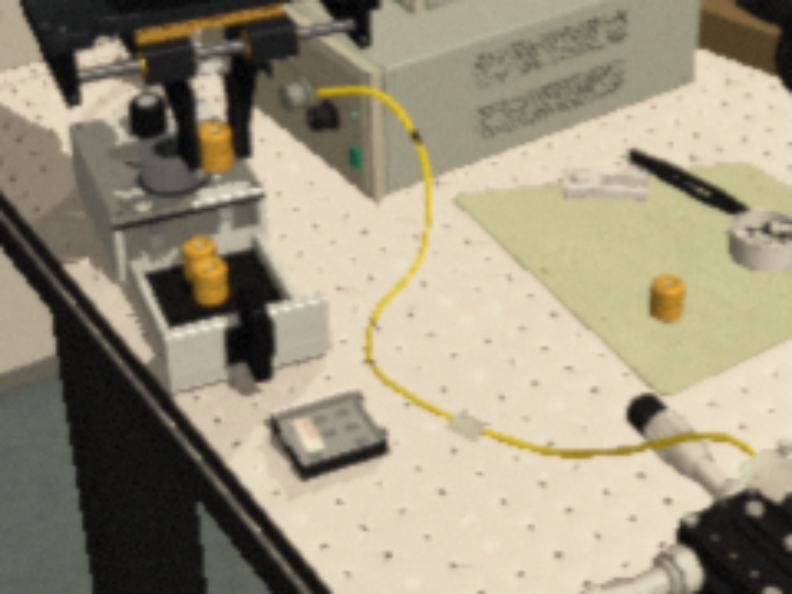

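Request:
play_rows:
  linear:
    - [-1, -3, 15]
    - [-1, -3, 40]
    - [-1, -3, 68]
    - [-1, -3, 90]
    - [-1, -3, 103]
    - [-1, -3, 109]
    - [-1, -3, 111.5]
    - [-1, -3, 111.5]
    - [-1, -3, 111.5]
    - [-1, -3, 111.5]
    - [-1, -3, 111.5]
    - [-1, -3, 100]
    - [-1, -3, 75]
    - [-1, -3, 40]
    - [-1, -3, 10]
    - [-1, -3, -5]
    - [-1, -3, -5]
  rot:
    - [0, 0, 0]
    - [0, 0, 0]
    - [0, 0, 0]
    - [0, 0, 0]
    - [0, 0, 0]
    - [0, 0, 0]
    - [0, 0, 0]
    - [0, 0, 0]
    - [0, 0, 0]
    - [0, 0, 0]
    - [0, 0, 0]
    - [0, 0, 0]
    - [0, 0, 0]
    - [0, 0, 0]
    - [0, 0, 0]
    - [0, 0, 0]
    - [0, 0, 0]
  fingers: [255, 255, 255, 255, 255, 255, 255, 255, 155, 155, 155, 155, 155, 155, 130, 108, 108]

```text
time_s: 24.6
position: [0.4367, 0.217, 0.1346]
tcp_rot: [[0.172, 0.985, 0.006], [0.985, -0.172, 0.002], [0.003, 0.006, -1.0]]
force: [0.4, -0.3, 0.1]
opening: 0.548
```

```bash
python3 - <<'E'
from h import *
look('14')
go(.6757,.0757,.062,-9.9)
E
```

```text
side [233.  243.5] 277 [0.4458 0.2577]
side [371.7 249.8] 134 [0.6753 0.076 ]
side [290.3 274.6] 60 [0.4909 0.1   ]
side [348.8 295.9] 90 [ 0.547  -0.0137]
top [372.2 162.4] 54 [0.676  0.0756]
top [288.8 254.1] 39 [0.4503 0.2718]
pos [0.435  0.2165 0.1321] jaw -9.9 tilt [ 0.001  0.    -1.   ] j6 23.2 F [ 0.4 -1.   0. ] open 0.566 t 24.7
  shift [-97.3 261.3  70.3] rotz -0.0
```

View pics/s14.png

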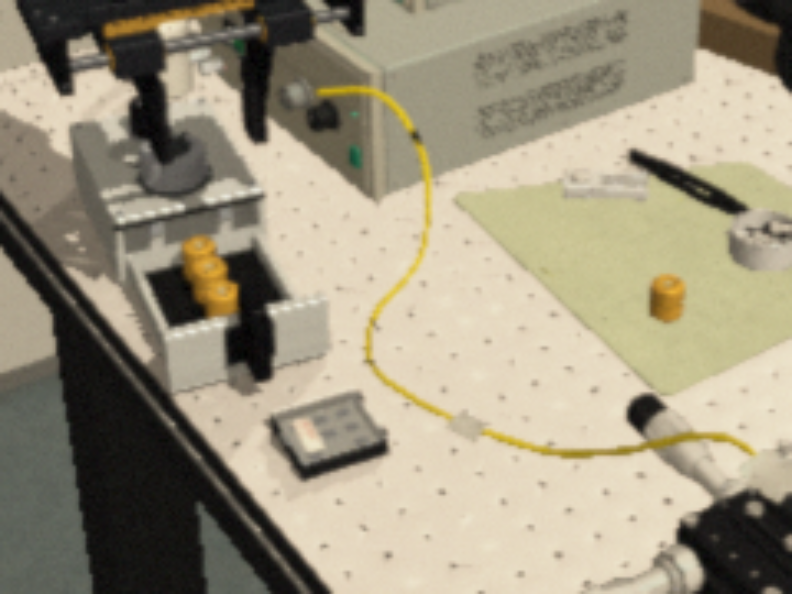

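Three mounts stand in a row. The last one is still at (372,250).

Request:
play_rows:
  linear:
    - [-5, 12, 0]
    - [-14, 36, 0]
    - [-26, 68, 0]
    - [-38, 102, 0]
    - [-50, 136, 0]
    - [-62, 168, 0]
    - [-74, 200, 0]
    - [-85, 228, 5]
    - [-93, 250, 20]
    - [-97, 260, 45]
    - [-97, 261, 65]
    - [-97, 261, 70]
    - [-97, 261, 70]
    - [-97, 261, 70]
  rot:
    - [0, 0, 0]
    - [0, 0, 0]
    - [0, 0, 0]
    - [0, 0, 0]
    - [0, 0, 0]
    - [0, 0, 0]
    - [0, 0, 0]
    - [0, 0, 0]
    - [0, 0, 0]
    - [0, 0, 0]
    - [0, 0, 0]
    - [0, 0, 0]
    - [0, 0, 0]
    - [0, 0, 0]
  fingers: [108, 108, 108, 108, 108, 108, 108, 108, 108, 108, 108, 108, 108, 108]

```text
time_s: 26.1
position: [0.6757, 0.0759, 0.0617]
tcp_rot: [[0.172, 0.985, 0.0], [0.985, -0.172, -0.0], [-0.0, 0.0, -1.0]]
force: [0.3, 0.4, -0.2]
opening: 0.576
```

```bash
python3 - <<'E'
from h import *
look('15')
go(.6757,.0757,.0075,-9.9)
E
```

```text
side [233.  243.5] 279 [0.4459 0.2577]
side [371.7 249.8] 134 [0.6753 0.076 ]
side [350.5 296. ] 78 [ 0.5494 -0.0158]
top [289.5 255.9] 75 [0.4462 0.2701]
top [300.2 258.5] 76 [0.4407 0.2446]
top [312.  260.2] 62 [0.4373 0.2165]
pos [0.6762 0.0761 0.0627] jaw -9.9 tilt [ 0.002 -0.    -1.   ] j6 6.9 F [ 0.4  0.5 -0.2] open 0.573 t 26.2
  shift [-0.5 -0.6 55.2] rotz 0.0
```

View pics/s15.png

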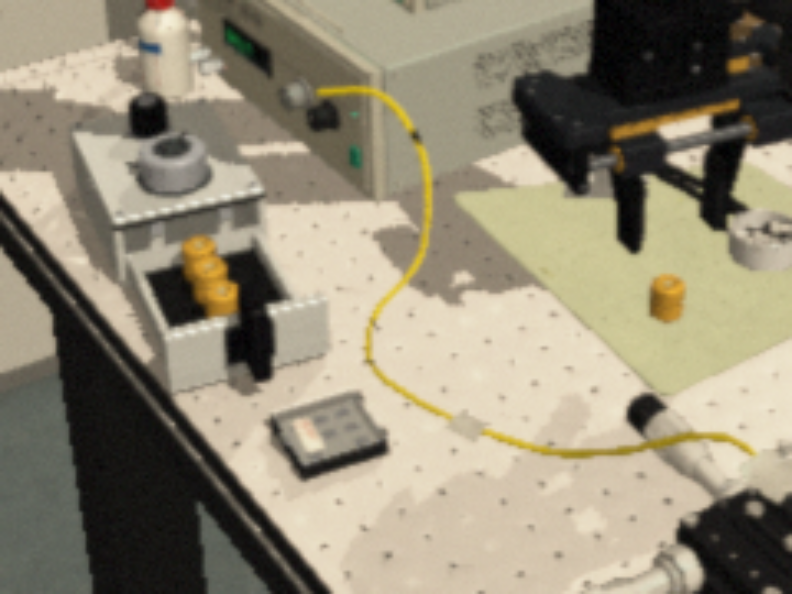

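Request:
play_rows:
  linear:
    - [-0.5, -0.5, 12]
    - [-0.5, -0.5, 30]
    - [-0.5, -0.5, 46]
    - [-0.5, -0.5, 54]
    - [-0.5, -0.5, 55]
    - [-0.5, -0.5, 55]
    - [-0.5, -0.5, 55]
    - [-0.5, -0.5, 55]
    - [-0.5, -0.5, 55]
    - [-0.5, -0.5, 55]
    - [-0.5, -0.5, 55]
    - [-0.5, -0.5, 40]
    - [-0.5, -0.5, 10]
    - [-0.5, -0.5, -20]
    - [-0.5, -0.5, -50]
    - [-0.5, -0.5, -65]
    - [-0.5, -0.5, -65]
    - [-0.5, -0.5, -65]
  rot:
    - [0, 0, 0]
    - [0, 0, 0]
    - [0, 0, 0]
    - [0, 0, 0]
    - [0, 0, 0]
    - [0, 0, 0]
    - [0, 0, 0]
    - [0, 0, 0]
    - [0, 0, 0]
    - [0, 0, 0]
    - [0, 0, 0]
    - [0, 0, 0]
    - [0, 0, 0]
    - [0, 0, 0]
    - [0, 0, 0]
    - [0, 0, 0]
    - [0, 0, 0]
    - [0, 0, 0]
  fingers: [108, 108, 108, 108, 108, 255, 255, 255, 255, 255, 255, 255, 255, 255, 255, 255, 255, 255]

```text
time_s: 28.0
position: [0.6743, 0.0756, 0.1261]
tcp_rot: [[0.172, 0.985, -0.001], [0.985, -0.172, 0.0], [-0.0, -0.001, -1.0]]
force: [-0.8, 0.1, -0.7]
opening: 0.243
```

```bash
python3 - <<'E'
from h import *
look('16')
t=slot(-39); go(*t,.127,-9.9)
E
```

```text
side [376.  200.4] 113 [0.8157 0.2302]
side [233.  243.5] 275 [0.4459 0.2577]
side [363.6 294.7] 140 [ 0.5718 -0.0264]
top [289.5 255.9] 75 [0.4462 0.2701]
top [300.1 258.5] 75 [0.4407 0.2446]
top [311.9 261.1] 76 [0.4353 0.2166]
pos [0.6735 0.0756 0.1246] jaw -9.9 tilt [-0.004  0.    -1.   ] j6 6.9 F [-0.4 -0.2 -1.1] open 0.244 t 28.1
  shift [  72.7 -257.6   -1.4] rotz -0.0
```

View pics/s16.png

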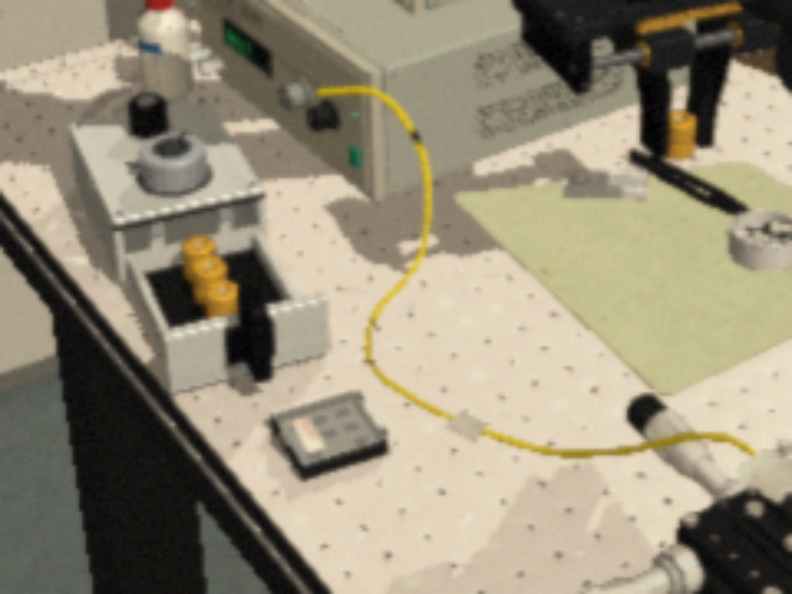

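Before placing the last mount, I'll check the free gap between mount 2 and the front wall using the top view alone.

```bash
python3 - <<'E'
from h import *
a=np.radians(80.1); d=np.array([np.cos(a),np.sin(a)]); n=np.array([-d[1],d[0]])
def loc(p): q=p[:2]-TR; return (q@d*1000).round(1),(q@n*1000).round(1)
im=cv2.imread('pics/top16.png'); im=im[:,:,::-1].copy()
for c,s in blobs('top',im,20):
    if c[1]>250: print(c,loc(onz('top',c,.029)))
cv2.imwrite('pics/t16z.png',cv2.resize(im[235:295,265:345],None,fx=9,fy=9,interpolation=cv2.INTER_CUBIC)[:,:,::-1])
E
```

```text
[289.49333333 255.88      ] (np.float64(39.7), np.float64(-1.1))
[300.14666667 258.46666667] (np.float64(14.1), np.float64(-0.1))
[311.85526316 261.07894737] (np.float64(-14.0), np.float64(0.4))
```

View pics/t16z.png

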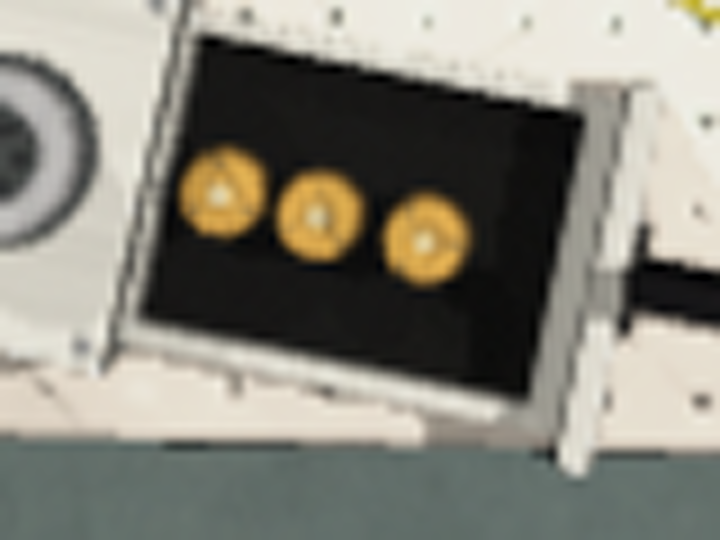

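There's about 24–28 mm free for a 22 mm puck. I'll place the last one at −38 mm, shifted 8 mm sideways for extra clearance.

```bash
python3 - <<'E'
from h import *
t=slot(-38)+.008*np.array([np.sin(np.radians(80.1)),-np.cos(np.radians(80.1))]); print(t); go(*t,.127,-9.9)
E
```

```text
[0.44034757 0.19119041]
pos [0.6735 0.0756 0.1246] jaw -9.9 tilt [-0.004  0.    -1.   ] j6 6.9 F [-0.4 -0.2 -1.1] open 0.244 t 28.1
  shift [  73.7 -249.6   -1.5] rotz -0.0
```

Request:
play_rows:
  linear:
    - [4, -12, -2]
    - [11, -36, -4]
    - [20, -66, -4]
    - [29, -98, -4]
    - [38, -130, -4]
    - [47, -160, -4]
    - [56, -190, -4]
    - [64, -218, -4]
    - [70, -237, -2]
    - [73, -247, 0]
    - [73.5, -250, 0]
    - [73.5, -250, 0]
    - [73.5, -250, 0]
  rot:
    - [0, 0, 0]
    - [0, 0, 0]
    - [0, 0, 0]
    - [0, 0, 0]
    - [0, 0, 0]
    - [0, 0, 0]
    - [0, 0, 0]
    - [0, 0, 0]
    - [0, 0, 0]
    - [0, 0, 0]
    - [0, 0, 0]
    - [0, 0, 0]
    - [0, 0, 0]
  fingers: [255, 255, 255, 255, 255, 255, 255, 255, 255, 255, 255, 255, 255]

```text
time_s: 29.4
position: [0.4426, 0.1909, 0.1266]
tcp_rot: [[0.173, 0.985, 0.001], [0.985, -0.173, 0.0], [0.0, 0.001, -1.0]]
force: [-0.0, 0.1, -0.7]
opening: 0.24
```

```bash
python3 - <<'E'
from h import *
look('17')
go(.4403,.1912,.0155,-9.9)
E
```

```text
side [242.4 208.9] 152 [0.5279 0.3743]
side [233.1 243.7] 269 [0.4457 0.257 ]
side [362.  294.7] 117 [ 0.5692 -0.0248]
pos [0.4426 0.1907 0.1266] jaw -10.0 tilt [ 0.001  0.    -1.   ] j6 20.0 F [ 0.7  0.3 -0.3] open 0.24 t 29.5
  shift [  0.   -2.4 111.1] rotz -0.1
```

View pics/s17.png

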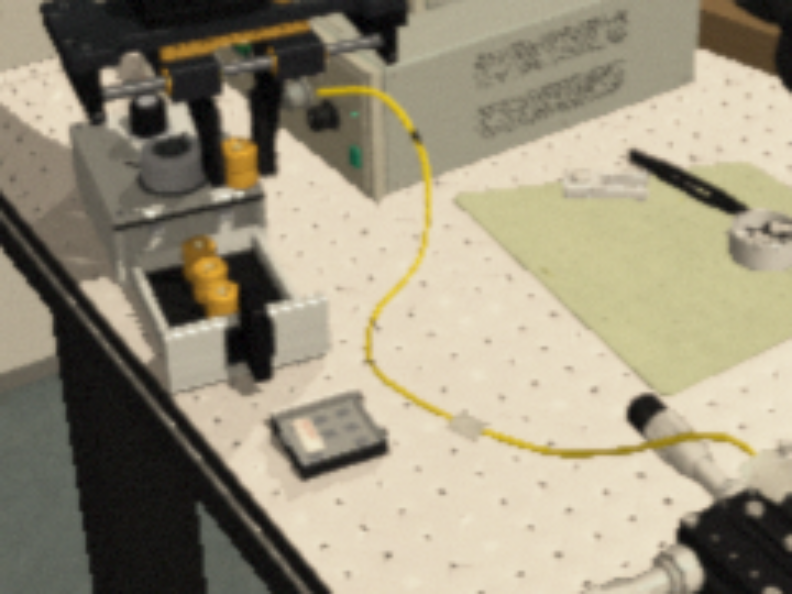

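Request:
play_rows:
  linear:
    - [0, -2, 15]
    - [0, -2, 40]
    - [0, -2, 68]
    - [0, -2, 88]
    - [0, -2, 100]
    - [0, -2, 107]
    - [0, -2, 111]
    - [0, -2, 111]
    - [0, -2, 111]
    - [0, -2, 111]
    - [0, -2, 111]
    - [0, -2, 111]
    - [0, -2, 100]
    - [0, -2, 75]
    - [0, -2, 40]
    - [0, -2, 10]
    - [0, -2, -5]
    - [0, -2, -5]
  rot:
    - [0, 0, 0]
    - [0, 0, 0]
    - [0, 0, 0]
    - [0, 0, 0]
    - [0, 0, 0]
    - [0, 0, 0]
    - [0, 0, 0]
    - [0, 0, 0]
    - [0, 0, 0]
    - [0, 0, 0]
    - [0, 0, 0]
    - [0, 0, 0]
    - [0, 0, 0]
    - [0, 0, 0]
    - [0, 0, 0]
    - [0, 0, 0]
    - [0, 0, 0]
    - [0, 0, 0]
  fingers: [255, 255, 255, 255, 255, 255, 255, 255, 160, 160, 160, 160, 160, 160, 160, 160, 160, 160]

```text
time_s: 31.3
position: [0.4409, 0.1918, 0.1344]
tcp_rot: [[0.172, 0.985, 0.006], [0.985, -0.172, 0.001], [0.002, 0.006, -1.0]]
force: [-0.9, -0.2, -0.8]
opening: 0.373
```

```bash
python3 - <<'E'
from h import *
look('18')
go(.426,.1445,.13,-9.9)
E
```

```text
side [233.2 243.8] 272 [0.4456 0.2564]
side [349.6 296. ] 86 [ 0.5481 -0.0148]
top [289.7 253.7] 30 [0.4513 0.2698]
pos [0.4392 0.1914 0.132 ] jaw -9.9 tilt [ 0.001  0.    -1.   ] j6 20.1 F [ 0.   0.1 -0.3] open 0.373 t 31.4
  shift [-48.4  -4.9   2. ] rotz -0.0
```

View pics/s18.png

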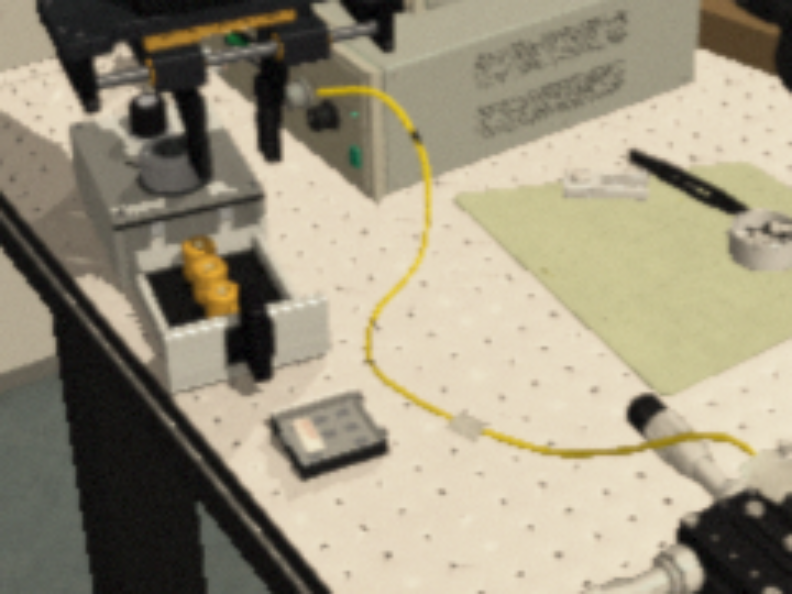

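The fourth mount is hidden behind the fin, so I'll move aside to see it from the top.

Request:
play_rows:
  linear:
    - [-10, 0, 0]
    - [-35, 0, 0]
    - [-65, 0, 0]
    - [-100, 0, 0]
    - [-135, 0, 0]
    - [-165, 0, 0]
    - [-190, 0, 0]
    - [-200, 0, 0]
    - [-200, 0, 0]
  rot:
    - [0, 0, 0]
    - [0, 0, 0]
    - [0, 0, 0]
    - [0, 0, 0]
    - [0, 0, 0]
    - [0, 0, 0]
    - [0, 0, 0]
    - [0, 0, 0]
    - [0, 0, 0]
  fingers: [150, 150, 150, 150, 150, 150, 150, 150, 150]

```text
time_s: 32.3
position: [0.4042, -0.0066, 0.1309]
tcp_rot: [[0.175, 0.985, -0.002], [0.985, -0.175, 0.001], [0.0, -0.002, -1.0]]
force: [-0.2, 0.1, -0.6]
opening: 0.415
```

```bash
python3 - <<'E'
from h import *
im=shot('top','top19')
cv2.imwrite('pics/t19z.png',cv2.resize(im[235:295,265:345],None,fx=9,fy=9,interpolation=cv2.INTER_CUBIC)[:,:,::-1])
go(.426,.1445,.13,-9.9)
E
```

```text
pos [ 0.4044 -0.0057  0.131 ] jaw -10.0 tilt [-0.002  0.001 -1.   ] j6 -6.8 F [ 0.3 -0.9 -1. ] open 0.409 t 32.35
  shift [151.7  -4.8   1.1] rotz -0.1
```

View pics/t19z.png

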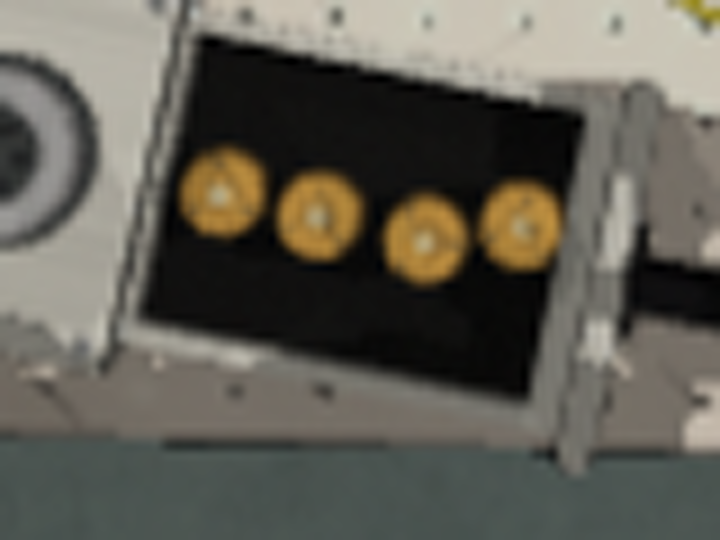

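All four mounts stand flat on the tray floor. I'll grip the fin and push the drawer home.

Request:
play_rows:
  linear:
    - [10, 0, 0]
    - [35, -1, 0]
    - [65, -2, 0]
    - [95, -3, 0]
    - [125, -4, 0]
    - [145, -5, 0]
    - [151, -6, 15]
    - [151, -7, 35]
    - [151, -7, 60]
    - [151, -7, 78]
    - [151, -7, 84]
    - [151, -7, 84]
    - [151, -7, 84]
    - [151, -7, 84]
    - [151, -7, 84]
    - [151, -7, 84]
    - [151, -7, 84]
    - [151, -7, 84]
    - [151, -7, 84]
  rot:
    - [0, 0, 0]
    - [0, 0, 0]
    - [0, 0, 0]
    - [0, 0, 0]
    - [0, 0, 0]
    - [0, 0, 0]
    - [0, 0, 0]
    - [0, 0, 0]
    - [0, 0, 0]
    - [0, 0, 0]
    - [0, 0, 0]
    - [0, 0, 0]
    - [0, 0, 0]
    - [0, 0, 0]
    - [0, 0, 0]
    - [0, 0, 0]
    - [0, 0, 0]
    - [0, 0, 0]
    - [0, 0, 0]
  fingers: [150, 150, 150, 150, 150, 150, 150, 150, 150, 150, 150, 150, 255, 255, 255, 255, 255, 255, 255]

```text
time_s: 34.25
position: [0.4242, 0.1444, 0.0481]
tcp_rot: [[0.173, 0.985, 0.001], [0.985, -0.173, 0.0], [0.0, 0.001, -1.0]]
force: [-0.8, 0.3, 6.4]
opening: 0.132
```

```bash
python3 - <<'E'
from h import *
f=np.array([.4243,.1441])+.116*np.array([.172,.985]); print(f); go(*f,.047,-9.9)
E
```

```text
[0.444252 0.25836 ]
pos [0.4242 0.1444 0.0481] jaw -10.0 tilt [ 0.001  0.    -1.   ] j6 14.4 F [-0.8  0.3  6.4] open 0.132 t 34.25
  shift [ 1.158e+02 -1.000e-01  1.200e+00] rotz -0.1
```

Request:
play_rows:
  linear:
    - [3, 0, 0]
    - [8, 0, 0]
    - [14, 0, 0]
    - [21, 0, 0]
    - [28, 0, 0]
    - [35, 0, 0]
    - [42, 0, 0]
    - [49, 0, 0]
    - [56, 0, 0]
    - [63, 0, 0]
    - [70, 0, 0]
    - [77, 0, 0]
    - [84, 0, 0]
    - [90, 0, 0]
    - [96, 0, 0]
    - [101, 0, 0]
    - [105, 0, 0]
    - [108, 0, 0]
    - [110, 0, 0]
    - [110, 0, 0]
  rot:
    - [0, 0, 0]
    - [0, 0, 0]
    - [0, 0, 0]
    - [0, 0, 0]
    - [0, 0, 0]
    - [0, 0, 0]
    - [0, 0, 0]
    - [0, 0, 0]
    - [0, 0, 0]
    - [0, 0, 0]
    - [0, 0, 0]
    - [0, 0, 0]
    - [0, 0, 0]
    - [0, 0, 0]
    - [0, 0, 0]
    - [0, 0, 0]
    - [0, 0, 0]
    - [0, 0, 0]
    - [0, 0, 0]
    - [0, 0, 0]
  fingers: [255, 255, 255, 255, 255, 255, 255, 255, 255, 255, 255, 255, 255, 255, 255, 255, 255, 255, 255, 255]

```text
time_s: 36.25
position: [0.4444, 0.2532, 0.0481]
tcp_rot: [[0.173, 0.985, 0.003], [0.985, -0.173, 0.001], [0.002, 0.003, -1.0]]
force: [1.3, -0.2, 5.5]
opening: 0.139
```

Request:
play_rows:
  linear:
    - [2, 0, 0]
    - [4, 0, 0]
    - [6, 0, 0]
    - [7, 0, 0]
    - [8, 0, 0]
    - [8, 0, 0]
  rot:
    - [0, 0, 0]
    - [0, 0, 0]
    - [0, 0, 0]
    - [0, 0, 0]
    - [0, 0, 0]
    - [0, 0, 0]
  fingers: [255, 255, 255, 255, 255, 255]

```text
time_s: 36.85
position: [0.4453, 0.2585, 0.0481]
tcp_rot: [[0.171, 0.985, 0.001], [0.985, -0.171, -0.003], [-0.003, 0.002, -1.0]]
force: [2.5, -10.0, 7.2]
opening: 0.133
```

Request:
play_rows:
  linear:
    - [1, 0, 0]
    - [2, 0, 0]
    - [2, 0, 0]
  rot:
    - [0, 0, 0]
    - [0, 0, 0]
    - [0, 0, 0]
  fingers: [255, 255, 255]

```text
time_s: 37.15
position: [0.4453, 0.2586, 0.0481]
tcp_rot: [[0.17, 0.986, -0.0], [0.985, -0.17, -0.006], [-0.006, 0.001, -1.0]]
force: [2.4, -17.4, 9.6]
opening: 0.138
```

```bash
python3 - <<'E'
from h import *
go(.4453,.2585,.13,-9.9)
E
```

```text
pos [0.4453 0.2586 0.0481] jaw -9.8 tilt [-0.    -0.006 -1.   ] j6 28.1 F [  2.4 -17.4   9.6] open 0.138 t 37.15
  shift [ -0.6   0.1 -81.9] rotz 0.1
```

It's at the hard stop: 17 N, and 116 mm of travel from the open stop. I'll relax the load, release and rise.

Request:
play_rows:
  linear:
    - [-2, 0, 0]
    - [-3, 0, 0]
    - [-3, 0, 0]
    - [-3, 0, 0]
    - [-3, 0, 0]
    - [-3, 0, 0]
    - [-3, 0, -20]
    - [-3, 0, -50]
    - [-3, 0, -80]
    - [-3, 0, -80]
  rot:
    - [0, 0, 0]
    - [0, 0, 0]
    - [0, 0, 0]
    - [0, 0, 0]
    - [0, 0, 0]
    - [0, 0, 0]
    - [0, 0, 0]
    - [0, 0, 0]
    - [0, 0, 0]
    - [0, 0, 0]
  fingers: [255, 255, 200, 130, 100, 70, 70, 70, 70, 70]

```text
time_s: 38.15
position: [0.4464, 0.2607, 0.1307]
tcp_rot: [[0.172, 0.985, 0.007], [0.985, -0.172, 0.002], [0.004, 0.007, -1.0]]
force: [1.0, 0.3, -0.1]
opening: 0.703
```

Request:
play_rows:
  linear:
    - [-10, 0, 0]
    - [-35, 0, 0]
    - [-65, 0, 0]
    - [-100, 0, 0]
    - [-135, 0, 0]
    - [-165, 0, 0]
    - [-190, 0, 0]
    - [-200, 0, 0]
    - [-200, 0, 0]
  rot:
    - [0, 0, 0]
    - [0, 0, 0]
    - [0, 0, 0]
    - [0, 0, 0]
    - [0, 0, 0]
    - [0, 0, 0]
    - [0, 0, 0]
    - [0, 0, 0]
    - [0, 0, 0]
  fingers: [70, 70, 70, 70, 70, 70, 70, 70, 70]

```text
time_s: 39.05
position: [0.4087, 0.0617, 0.1268]
tcp_rot: [[0.175, 0.985, -0.003], [0.985, -0.175, 0.0], [-0.0, -0.003, -1.0]]
force: [0.7, 0.1, -0.7]
opening: 0.725
```

```bash
python3 - <<'E'
from h import *
im=shot('top','top20')
cv2.imwrite('pics/t20z.png',cv2.resize(im[210:285,205:305],None,fx=8,fy=8,interpolation=cv2.INTER_CUBIC)[:,:,::-1])
look('20')
c=bx(-.024); print(c); go(*c,.13,-50)
E
```

```text
side [243.7 210.5] 218 [0.5271 0.366 ]
side [348.9 296.1] 80 [ 0.5468 -0.0144]
[0.4578737  0.32135738]
pos [0.4096 0.0632 0.1273] jaw -9.9 tilt [-0.001  0.    -1.   ] j6 3.1 F [0.2 0.  0.3] open 0.724 t 39.2
  shift [262.6   3.2  -2.7] rotz 40.1
```

View pics/t20z.png

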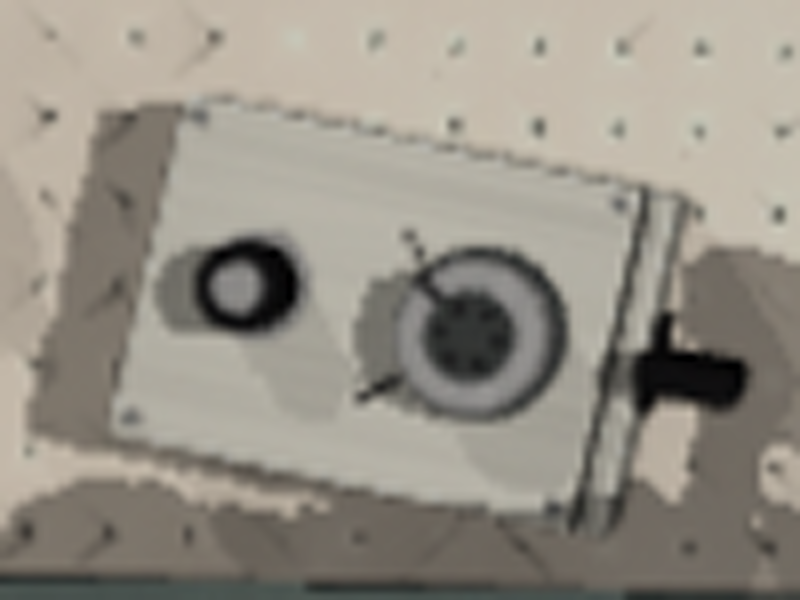

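View pics/s20.png

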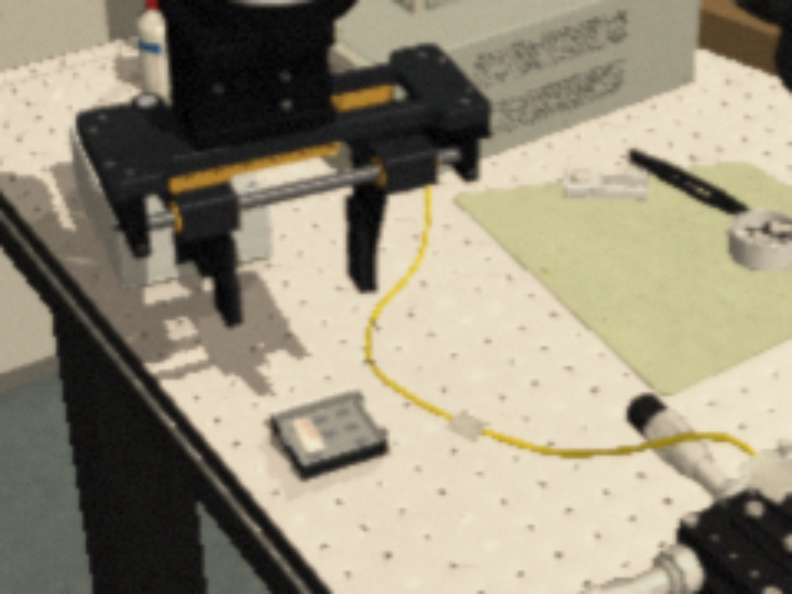

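The drawer looks as it did when closed at the start, and the scene is intact. The pointer is at about (425,285) in the crop and the locked bar at about (378,389). I'll compute the angles.

```bash
python3 - <<'E'
from h import *
u=lambda x,y:(205+x/8-.44,210+y/8-.44)
im=cv2.cvtColor(cv2.imread('pics/top20.png'),cv2.COLOR_BGR2GRAY)
# collar centre (top) via circle on crop
C=onz('top',u(482,333),.074)[:2]
print('C',C, 'bx',bx(-.024))
for c0 in (C,bx(-.024),(C+bx(-.024))/2):
    A=[]
    for p,z in(((418,275),.074),((428,287),.074),((408,237),.052),((418,252),.052),((358,400),.052),((398,379),.052)):
        q=onz('top',u(*p),z)[:2]-c0; A.append((round(np.degrees(np.arctan2(q[1],q[0])),1),round(np.hypot(*q)*1000,1)))
    print(A)
E
```

```text
C [0.458469   0.32044885] bx [0.4578737  0.32135738]
[(np.float64(49.9), np.float64(24.2)), (np.float64(51.7), np.float64(19.9)), (np.float64(45.0), np.float64(36.3)), (np.float64(46.5), np.float64(31.2)), (np.float64(118.7), np.float64(43.4)), (np.float64(118.5), np.float64(30.6))]
[(np.float64(47.4), np.float64(23.9)), (np.float64(48.6), np.float64(19.6)), (np.float64(43.3), np.float64(36.1)), (np.float64(44.5), np.float64(31.0)), (np.float64(118.5), np.float64(42.3)), (np.float64(118.3), np.float64(29.5))]
[(np.float64(48.7), np.float64(24.1)), (np.float64(50.2), np.float64(19.7)), (np.float64(44.1), np.float64(36.2)), (np.float64(45.5), np.float64(31.1)), (np.float64(118.6), np.float64(42.8)), (np.float64(118.4), np.float64(30.0))]
```

Pointer is at about 49° and the bar at 118.5°, so it needs roughly a 70° counter-clockwise turn. I'll go above the collar with the jaws at −45°.

Request:
play_rows:
  linear:
    - [12, 0, 0]
    - [38, 0, 0]
    - [70, 1, 0]
    - [104, 1, 0]
    - [138, 2, 0]
    - [172, 2, 0]
    - [204, 2, 0]
    - [232, 3, 0]
    - [252, 3, 0]
    - [261, 3, 0]
    - [262, 3, 0]
    - [262, 3, 0]
    - [262, 3, 0]
  rot:
    - [0, 0, 2]
    - [0, 0, 6]
    - [0, 0, 10]
    - [0, 0, 15]
    - [0, 0, 20]
    - [0, 0, 25]
    - [0, 0, 30]
    - [0, 0, 34]
    - [0, 0, 35]
    - [0, 0, 35]
    - [0, 0, 35]
    - [0, 0, 35]
    - [0, 0, 35]
  fingers: [70, 70, 70, 70, 70, 70, 70, 70, 70, 70, 70, 70, 70]

```text
time_s: 40.5
position: [0.4572, 0.3193, 0.1274]
tcp_rot: [[0.706, 0.708, -0.001], [0.708, -0.706, -0.001], [-0.001, -0.0, -1.0]]
force: [0.7, -0.8, -0.7]
opening: 0.724
```

```bash
python3 - <<'E'
from h import *
look('21'); go(.458,.321,.055,-45)
E
```

```text
side [363.1 294.7] 141 [ 0.5709 -0.0258]
pos [0.4576 0.3192 0.1276] jaw -45.0 tilt [-0.001 -0.    -1.   ] j6 68.4 F [0.1 0.2 0.3] open 0.724 t 40.6
  shift [ 1.6 -1.  72.6] rotz 0.0
```

View pics/s21.png

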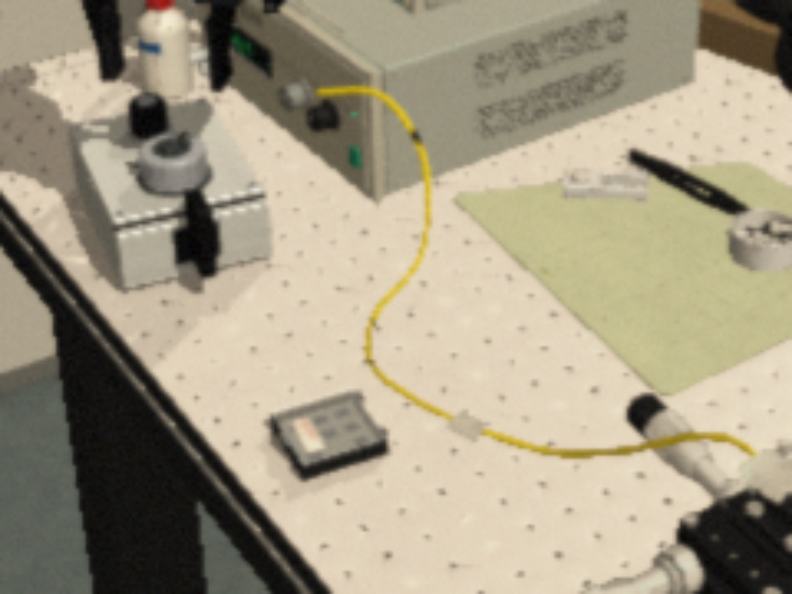

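The gripper is above the collar and clear of everything. Lower and grip.

Request:
play_rows:
  linear:
    - [1.5, -1, 15]
    - [1.5, -1, 35]
    - [1.5, -1, 55]
    - [1.5, -1, 68]
    - [1.5, -1, 72]
    - [1.5, -1, 72]
    - [1.5, -1, 72]
    - [1.5, -1, 72]
    - [1.5, -1, 72]
    - [1.5, -1, 72]
    - [1.5, -1, 72]
    - [1.5, -1, 72]
  rot:
    - [0, 0, 0]
    - [0, 0, 0]
    - [0, 0, 0]
    - [0, 0, 0]
    - [0, 0, 0]
    - [0, 0, 0]
    - [0, 0, 0]
    - [0, 0, 0]
    - [0, 0, 0]
    - [0, 0, 0]
    - [0, 0, 0]
    - [0, 0, 0]
  fingers: [70, 70, 70, 70, 70, 70, 255, 255, 255, 255, 255, 255]

```text
time_s: 41.8
position: [0.4572, 0.3235, 0.0563]
tcp_rot: [[0.707, 0.707, -0.001], [0.707, -0.707, 0.003], [0.001, -0.002, -1.0]]
force: [-2.7, 5.2, 2.1]
opening: 0.493
```

Request:
play_rows:
  linear:
    - [0, -1, 0]
    - [0, -2, 0]
    - [0, -2, 0]
    - [0, -2, 0]
    - [0, -2, 0]
    - [0, -2, 0]
    - [0, -2, 0]
    - [0, -2, 0]
    - [0, -2, 0]
    - [0, -2, 0]
    - [0, -2, 0]
    - [0, -2, 0]
    - [0, -2, 0]
    - [0, -2, 0]
    - [0, -2, 0]
  rot:
    - [0, 0, 0]
    - [0, 0, -4]
    - [0, 0, -9]
    - [0, 0, -15]
    - [0, 0, -21]
    - [0, 0, -27]
    - [0, 0, -33]
    - [0, 0, -39]
    - [0, 0, -45]
    - [0, 0, -51]
    - [0, 0, -57]
    - [0, 0, -62]
    - [0, 0, -65]
    - [0, 0, -67]
    - [0, 0, -67]
  fingers: [255, 255, 255, 255, 255, 255, 255, 255, 255, 255, 255, 255, 255, 255, 255]

```text
time_s: 43.3
position: [0.4576, 0.3234, 0.0562]
tcp_rot: [[-0.376, 0.926, 0.002], [0.926, 0.376, 0.0], [-0.0, 0.002, -1.0]]
force: [0.9, -0.0, 3.4]
opening: 0.497
```

```bash
python3 - <<'E'
from h import *
go(.458,.321,.055,22)
E
```

```text
pos [0.4576 0.3234 0.0562] jaw 22.1 tilt [ 0.002  0.    -1.   ] j6 1.8 F [ 0.9 -0.   3.4] open 0.497 t 43.3
  shift [-2.4 -0.6  1.2] rotz 0.1
```

Release, rise, move aside and check the pointer.

Request:
play_rows:
  linear:
    - [0, 0, 0]
    - [0, 0, 0]
    - [0, 0, 0]
    - [0, 0, 0]
    - [0, 0, -15]
    - [0, 0, -45]
    - [0, 0, -75]
    - [40, 0, -75]
    - [0, 0, -75]
  rot:
    - [0, 0, 0]
    - [0, 0, 0]
    - [0, 0, 0]
    - [0, 0, 0]
    - [0, 0, 0]
    - [0, 0, 0]
    - [0, 0, 0]
    - [0, 0, 0]
    - [0, 0, 0]
  fingers: [200, 120, 70, 70, 70, 70, 70, 70, 70]

```text
time_s: 44.2
position: [0.4518, 0.3332, 0.1318]
tcp_rot: [[-0.39, 0.921, 0.002], [0.921, 0.39, 0.005], [0.004, 0.003, -1.0]]
force: [0.4, -1.9, -1.0]
opening: 0.723
```

```bash
python3 - <<'E'
from h import *
go(.52,.06,.131,22)
E
```

```text
pos [0.4518 0.3332 0.1318] jaw 23.0 tilt [ 0.002  0.005 -1.   ] j6 1.7 F [ 0.4 -1.9 -1. ] open 0.723 t 44.2
  shift [-278.1  -43.8   -0.5] rotz 1.0
```

Request:
play_rows:
  linear:
    - [-10, -2, 0]
    - [-35, -6, 0]
    - [-68, -11, 0]
    - [-102, -16, 0]
    - [-136, -22, 0]
    - [-170, -27, 0]
    - [-204, -32, 0]
    - [-236, -37, 0]
    - [-258, -41, 0]
    - [-270, -43, 0]
    - [-270, -43, 0]
  rot:
    - [0, 0, 0]
    - [0, 0, 0]
    - [0, 0, 0]
    - [0, 0, 0]
    - [0, 0, 0]
    - [0, 0, 0]
    - [0, 0, 0]
    - [0, 0, 0]
    - [0, 0, 0]
    - [0, 0, 0]
    - [0, 0, 0]
  fingers: [70, 70, 70, 70, 70, 70, 70, 70, 70, 70, 70]

```text
time_s: 45.3
position: [0.5186, 0.0551, 0.1302]
tcp_rot: [[-0.372, 0.928, -0.0], [0.928, 0.372, 0.0], [0.0, -0.0, -1.0]]
force: [-0.2, -0.1, -0.0]
opening: 0.727
```

```bash
python3 - <<'E'
from h import *
im=shot('top','top22')
cv2.imwrite('pics/t22z.png',cv2.resize(im[222:272,240:300],None,fx=12,fy=12,interpolation=cv2.INTER_CUBIC)[:,:,::-1])
im=shot('side','side22')
cv2.imwrite('pics/s22z.png',cv2.resize(im[180:255,185:265],None,fx=8,fy=8,interpolation=cv2.INTER_CUBIC)[:,:,::-1])
E
```

```text
(no output)
```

View pics/t22z.png

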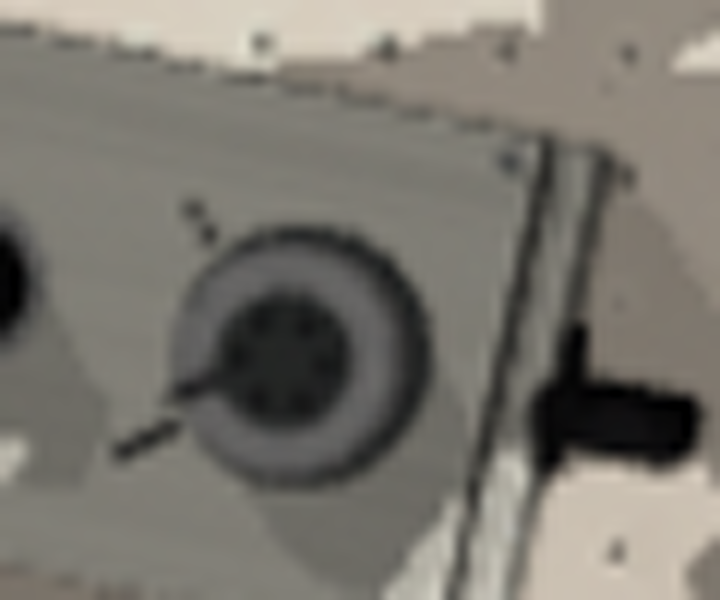

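View pics/s22z.png

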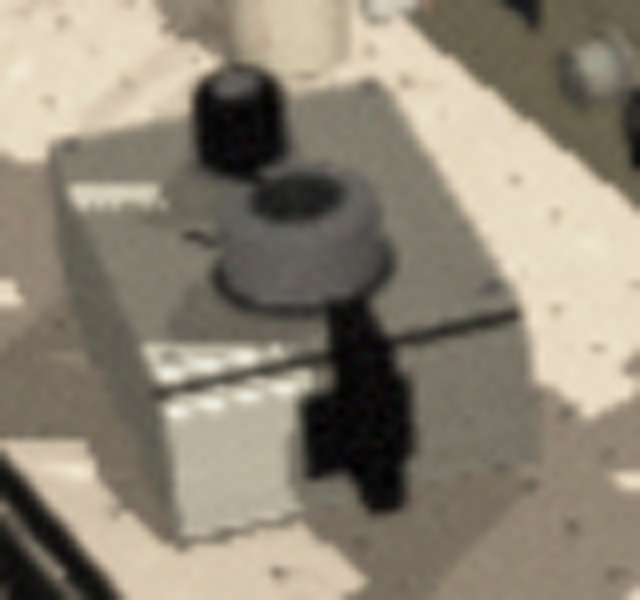

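```bash
cat > ptr.py <<'E'
from h import *
import sys
def meas(fn):
    g=cv2.cvtColor(cv2.imread(fn),cv2.COLOR_BGR2GRAY)[222:272,240:300]
    G=cv2.resize(g,None,fx=12,fy=12,interpolation=cv2.INTER_CUBIC)
    u=lambda p:(240+p[0]/12-.46,222+p[1]/12-.46)
    # hub and outer circle
    cs,_=cv2.findContours(((G<58)*255).astype(np.uint8),cv2.RETR_EXTERNAL,cv2.CHAIN_APPROX_NONE)
    for c in cs:
        if cv2.contourArea(c)>300: 
            m=cv2.moments(c); print('dark',round(m['m10']/m['m00']),round(m['m01']/m['m00']),cv2.contourArea(c))
    return G,u
G,u=meas('pics/top22.png')
def ang(c,p,zc,zp):
    q=onz('top',u(p),zp)[:2]-c; return np.degrees(np.arctan2(q[1],q[0])).round(1)
for hub,zc in(((287,358),.074),((287,358),.066),((300,358),.063)):
    c=onz('top',u(hub),zc)[:2]; print('c',c)
    print(' ptr',ang(c,(196,388),zc,.0745),ang(c,(180,394),zc,.0745),' bar',ang(c,(175,428),zc,.052),ang(c,(118,454),zc,.052))
w=lambda p,z:onz('top',u(p),z)[:2]
for n,a,b,z in(('ptr',(218,380),(175,396),.0745),('bar',(175,428),(115,455),.052)):
    q=w(b,z)-w(a,z); print(n,'line dir',np.degrees(np.arctan2(q[1],q[0])))
E
python3 ptr.py; python3 - <<'E'
import cv2
im=cv2.imread('pics/top22.png'); cv2.imwrite('pics/t22zz.png',cv2.resize(im[232:266,246:280],None,fx=17,fy=17,interpolation=cv2.INTER_NEAREST))
E
```

```text
dark 146 440 418.5
dark 606 413 13636.0
dark 279 362 14447.0
dark 382 345 7164.0
dark 12 284 2416.0
dark 523 276 1766.5
c [0.4579804 0.323454 ]
 ptr 109.5 109.9  bar 121.3 119.7
c [0.45760485 0.32469997]
 ptr 109.7 110.1  bar 122.0 120.1
c [0.4575235  0.32271723]
 ptr 107.4 108.0  bar 119.7 118.6
ptr line dir 111.68130607249591
bar line dir 115.49893717404012
```

View pics/t22zz.png

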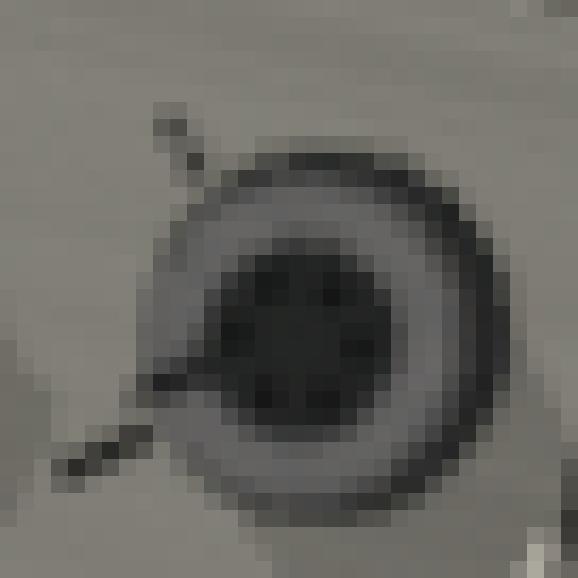

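```bash
cat >> ptr.py <<'E'
print('---')
v=lambda x,y:(246+x/17-.5,232+y/17-.5)
for c in (np.array([.458,.3235]),np.array([.4576,.323]),np.array([.458,.322])):
    f=lambda p,z:np.degrees(np.arctan2(*(onz('top',v(*p),z)[:2]-c)[::-1])).round(1)
    print(c,'dots',f((172,128),.052),f((196,165),.052),'bar',f((70,468),.052),f((110,450),.052),f((145,433),.052),'ptr',f((150,383),.0745),f((175,378),.0745),f((190,374),.0745))
E
python3 ptr.py | sed -n '/---/,$p'
```

```text
---
[0.458  0.3235] dots 40.3 41.4 bar 119.1 119.7 120.2 ptr 107.6 108.5 108.8
[0.4576 0.323 ] dots 40.5 41.6 bar 118.2 118.7 119.0 ptr 106.2 106.8 106.9
[0.458 0.322] dots 42.1 43.5 bar 118.1 118.5 118.7 ptr 106.4 107.1 107.2
```

The pointer still lacks about 11°. I'll regrip at (0.458, 0.3234), which the hub in the image and the gripper's self-centring both give, and trim it.

```bash
python3 - <<'E'
from h import *
go(.4578,.3234,.13,10)
E
```

```text
pos [0.5178 0.0571 0.1303] jaw 22.0 tilt [-0.001  0.001 -1.   ] j6 -28.1 F [ 0.1 -0.6  0.7] open 0.725 t 45.4
  shift [269.3  44.2   0.5] rotz 12.0
```

Request:
play_rows:
  linear:
    - [10, 2, 0]
    - [35, 6, 0]
    - [68, 11, 0]
    - [102, 16, 0]
    - [136, 22, 0]
    - [170, 28, 0]
    - [204, 33, 0]
    - [236, 39, 0]
    - [258, 42, 0]
    - [268, 44, 0]
    - [269, 44, 0]
    - [269, 44, 0]
    - [269, 44, 0]
  rot:
    - [0, 0, 1]
    - [0, 0, 3]
    - [0, 0, 5]
    - [0, 0, 7]
    - [0, 0, 9]
    - [0, 0, 11]
    - [0, 0, 12]
    - [0, 0, 12]
    - [0, 0, 12]
    - [0, 0, 12]
    - [0, 0, 12]
    - [0, 0, 12]
    - [0, 0, 12]
  fingers: [70, 70, 70, 70, 70, 70, 70, 70, 70, 70, 70, 70, 70]

```text
time_s: 46.7
position: [0.4581, 0.3219, 0.1305]
tcp_rot: [[-0.174, 0.985, -0.0], [0.985, 0.174, -0.001], [-0.0, -0.001, -1.0]]
force: [-0.7, -0.2, -0.5]
opening: 0.723
```

```bash
python3 - <<'E'
from h import *
go(.4578,.3234,.0555,10)
E
```

```text
pos [0.4581 0.3219 0.1305] jaw 10.0 tilt [-0.    -0.001 -1.   ] j6 13.6 F [-0.7 -0.2 -0.5] open 0.723 t 46.7
  shift [ 1.6  0.  75. ] rotz 0.0
```

Request:
play_rows:
  linear:
    - [1.5, 0, 15]
    - [1.5, 0, 35]
    - [1.5, 0, 55]
    - [1.5, 0, 70]
    - [1.5, 0, 75]
    - [1.5, 0, 75]
    - [1.5, 0, 75]
    - [1.5, 0, 75]
    - [1.5, 0, 75]
    - [1.5, 0, 75]
    - [1.5, 0, 75]
    - [1.5, 0, 75]
  rot:
    - [0, 0, 0]
    - [0, 0, 0]
    - [0, 0, 0]
    - [0, 0, 0]
    - [0, 0, 0]
    - [0, 0, 0]
    - [0, 0, 0]
    - [0, 0, 0]
    - [0, 0, 0]
    - [0, 0, 0]
    - [0, 0, 0]
    - [0, 0, 0]
  fingers: [70, 70, 70, 70, 70, 70, 255, 255, 255, 255, 255, 255]

```text
time_s: 47.9
position: [0.4574, 0.3243, 0.0562]
tcp_rot: [[-0.175, 0.985, -0.0], [0.985, 0.175, -0.0], [0.0, -0.0, -1.0]]
force: [-2.5, -0.9, 6.1]
opening: 0.498
```

Request:
play_rows:
  linear:
    - [0, 0, 0]
    - [0, 0, 0]
    - [0, 0, 0]
    - [0, 0, 0]
    - [0, 0, 0]
    - [0, 0, 0]
    - [0, 0, 0]
    - [0, 0, 0]
    - [0, 0, 0]
    - [0, 0, 0]
    - [0, 0, -15]
    - [0, 0, -45]
    - [0, 0, -75]
    - [0, 0, -75]
  rot:
    - [0, 0, -3]
    - [0, 0, -6]
    - [0, 0, -9]
    - [0, 0, -11]
    - [0, 0, -11]
    - [0, 0, -11]
    - [0, 0, -11]
    - [0, 0, -11]
    - [0, 0, -11]
    - [0, 0, -11]
    - [0, 0, -11]
    - [0, 0, -11]
    - [0, 0, -11]
    - [0, 0, -11]
  fingers: [255, 255, 255, 255, 255, 255, 200, 120, 70, 70, 70, 70, 70, 70]

```text
time_s: 49.3
position: [0.4606, 0.3256, 0.1341]
tcp_rot: [[-0.36, 0.933, 0.008], [0.933, 0.36, 0.004], [0.0, 0.009, -1.0]]
force: [0.6, 0.4, -0.3]
opening: 0.723
```

Request:
play_rows:
  linear:
    - [-10, -2, 0]
    - [-35, -6, 0]
    - [-68, -11, 0]
    - [-102, -16, 0]
    - [-136, -22, 0]
    - [-170, -27, 0]
    - [-204, -32, 0]
    - [-236, -37, 0]
    - [-258, -41, 0]
    - [-270, -43, 0]
    - [-270, -43, 0]
  rot:
    - [0, 0, 0]
    - [0, 0, 0]
    - [0, 0, 0]
    - [0, 0, 0]
    - [0, 0, 0]
    - [0, 0, 0]
    - [0, 0, 0]
    - [0, 0, 0]
    - [0, 0, 0]
    - [0, 0, 0]
    - [0, 0, 0]
  fingers: [70, 70, 70, 70, 70, 70, 70, 70, 70, 70, 70]

```text
time_s: 50.4
position: [0.5144, 0.0553, 0.1295]
tcp_rot: [[-0.357, 0.934, -0.002], [0.934, 0.357, 0.0], [0.001, -0.002, -1.0]]
force: [-0.4, -0.6, -0.3]
opening: 0.728
```

```bash
python3 - <<'E'
from h import *
im=shot('top','top23')
cv2.imwrite('pics/t23z.png',cv2.resize(im[232:266,246:280],None,fx=17,fy=17,interpolation=cv2.INTER_NEAREST)[:,:,::-1])
go(.4578,.3234,.13,10)
E
```

```text
pos [0.5141 0.0565 0.1297] jaw 21.0 tilt [-0.002  0.001 -1.   ] j6 -27.1 F [-0.3 -0.2 -0.3] open 0.723 t 50.45
  shift [ 2.694e+02  4.310e+01 -1.000e-01] rotz 11.0
```

View pics/t23z.png

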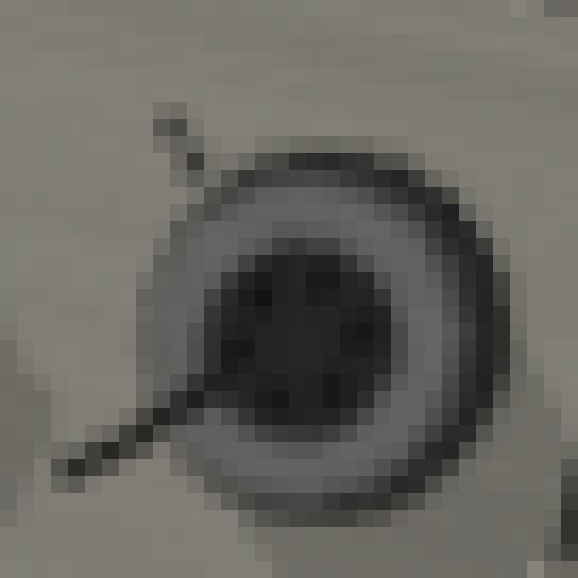

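The pointer now looks in line with the bar, and the parallax is mostly along the bar. Checking with numbers.

```bash
python3 - <<'E'
from h import *
v=lambda x,y:(246+x/17-.5,232+y/17-.5)
for c in (np.array([.458,.3235]),np.array([.4576,.323])):
    f=lambda p,z:np.degrees(np.arctan2(*(onz('top',v(*p),z)[:2]-c)[::-1])).round(1)
    print('bar',f((70,468),.052),f((110,450),.052),'ptr',f((152,425),.0745),f((175,411),.0745),f((200,394),.0745), 'hub',onz('top',v(300,342),.074)[:2])
look('24')
im=capture('top'); cv2.imwrite('pics/top24.png',im[:,:,::-1]); 
s=cv2.imread('pics/side24.png'); cv2.imwrite('pics/s24z.png',cv2.resize(s[180:255,185:265],None,fx=8,fy=8,interpolation=cv2.INTER_CUBIC))
E
```

```text
bar 119.1 119.7 ptr 121.1 120.8 119.6 hub [0.45742498 0.32412391]
bar 118.2 118.7 ptr 119.6 119.0 117.4 hub [0.45742498 0.32412391]
side [364.1 294.6] 121 [ 0.5727 -0.0266]
```

View pics/top24.png

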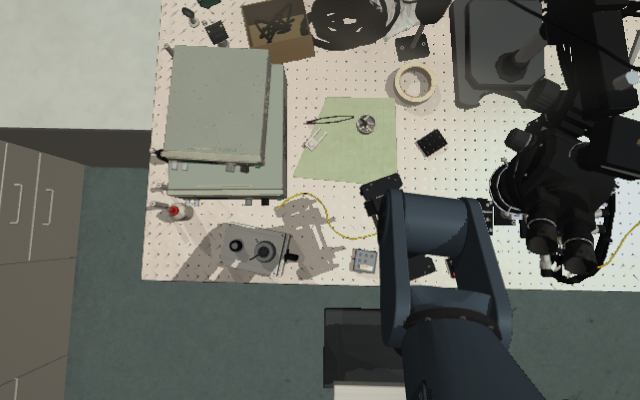

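View pics/s24z.png

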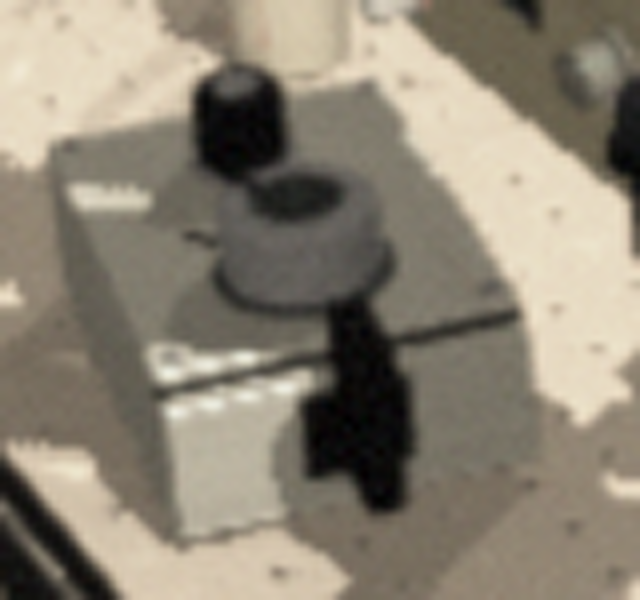

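The side view shows a dark tick near (258,183), so I'll check that against the predicted pointer tip.

```bash
python3 - <<'E'
from h import *
c=np.array([.4578,.3234])
def s(P): return ((proj('side',[P])[0]-[185,180]+.5)*8).round(0)
for a in(109,119,129):
    d=np.array([np.cos(np.radians(a)),np.sin(np.radians(a))])
    print(a,'in',s([*(c+.013*d),.074]),'rim',s([*(c+.022*d),.074]),s([*(c+.022*d),.07]),'base30',s([*(c+.03*d),.052]),'base43',s([*(c+.043*d),.052]))
print('ctr',s([*c,.074]))
a=cv2.imread('pics/side22.png').astype(int);b=cv2.imread('pics/side24.png').astype(int)
o=np.hstack([cv2.resize(x[196:222,205:238].astype(np.uint8),None,fx=12,fy=12,interpolation=cv2.INTER_NEAREST) for x in(a,b)]); cv2.imwrite('pics/cmp.png',o)
E
```

```text
109 in [267. 178.] rim [244. 168.] [246. 181.] base30 [231. 229.] base43 [199. 214.]
119 in [262. 182.] rim [235. 174.] [236. 187.] base30 [219. 237.] base43 [180. 226.]
129 in [257. 186.] rim [227. 181.] [229. 194.] base30 [209. 246.] base43 [166. 239.]
ctr [301. 193.]
```

View pics/cmp.png

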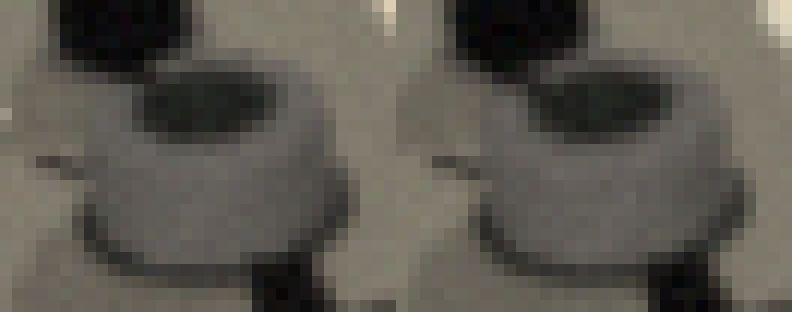

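```bash
python3 - <<'E'
from h import *
for f in('top0','top20','top24','side0','side24'):
    g=cv2.cvtColor(cv2.imread('pics/%s.png'%f),cv2.COLOR_BGR2GRAY)
    r=(slice(248,266),slice(280,306)) if 'top' in f else (slice(212,250),slice(215,245))
    m=(g[r]<45); y,x=np.nonzero(m); print(f,m.sum(),x.mean().round(2),y.mean().round(2),x.max())
E
```

```text
top0 92 9.82 8.2 17
top20 93 10.02 8.25 17
top24 90 10.16 8.12 17
side0 228 14.46 18.87 20
side24 234 14.57 18.69 20
```

The fin is within 0.35 px (under 1 mm) of its starting closed position, and the pointer is on the bar. Nothing is touching the robot, so I'm handing in.

```bash
python3 - <<'E'
from rig import bot
print(bot.hand_in())
E
```

```text
the job is handed in; nothing more can be done
None
```

I put all four brass mounts in the drawer, pushed it home, turned the vent collar to its locked mark and handed the job in at about 50 s. The hand-in gave no verdict.

- **Catch:** it was not holding the drawer, so I left the knob alone.
- **Mounts:** the top view showed all four standing upright on the tray floor before I closed the drawer. The front one is 8 mm off the row, to keep it clear of its neighbour and the front wall.
- **Drawer:** it travelled 116 mm and came up against the hard stop at 17 N. In the last pictures the fin is within 0.35 px (under 1 mm) of where it was when closed at the start.
- **Collar:** the first turn fell about 11° short, because I had placed the collar's centre about 2 mm off. After a second turn the top view shows the pointer in line with the bar, within about 2° (bar at about 119°, pointer 117–121° depending on the assumed centre). The side view could not confirm the pointer, because it does not show up there.
- **Left alone:** the arm did not go near the pot of screws or the chip box, and both look unmoved in the last top picture. I did not measure their positions. The arm was clear of everything when I handed in.

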